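# Make up the calibration and service kits

## Robot

A 6-joint arm with a two-finger parallel gripper is mounted at the origin on the work surface. World frame = base frame: x ahead of the robot, y to its left, z up, the work surface at z = 0. Lengths are in mm, angles in rad, forces in N, time in s.
With the tool pointing down it reaches from about 400 to 925 mm from the base axis. Payload 12.5 kg.
Tool frame: the origin (TCP) lies at the centre of the arm's flange, where the gripper is bolted on; the fingertips stand 190 mm ahead of it and the grasp point (between the pads) lies 171 mm ahead of it; z points along the fingers, y is the direction in which the jaws open and shut (so a half turn about z gives the same grasp; the last joint's range is limited). The gripper opens to 95 mm and grips with 3 to 60 N. Pads are 20 mm wide; open, the fingers measure 119 mm over their backs; the gripper's body (75 mm by 180 mm) begins 59 mm behind the grasp point.
Start: joints at [-1.331, 0.491, 1.559, -0, 1.092, -0.106], TCP at [211.863, -587.996, 404.761] pointing down, gripper open.
Joint ranges: [-3.1, 3.1], [-0.84, 2.19], [0.05, 2.79], [-1.13, 4.28], [0.06, 2.93], [-2.69, 2.69]. Speed limits (rad/s): [2.22, 2.22, 2.79, 3.14, 3.14, 3.14].

## Interface

Orientations are given as [roll, pitch, yaw] about the fixed x, y, z axes, in that order (R = Rz(yaw) Ry(pitch) Rx(roll)).
In Python, from cell import env gives the robot as it stands.
- The arm moves only by the shell command python3 -m pendant 'ROWS'. ROWS is JSON, a list of rows, each an object of numbers: "x", "y", "z": the shift along the tool's x, y, z in units of 150 mm (1.0 is 150 mm); "rx", "ry", "rz": the turn, a rotation vector about the tool's x, y, z in units of 45 degrees (1.0 is 45 degrees); "jaw": the opening, from 0 (shut) to 1 (fully open). In form: [{"x": .., "y": .., "z": .., "rx": .., "ry": .., "rz": .., "jaw": ..}, ...]. A call has 1 to 10 rows; each row is the pose to reach, as a shift and turn from the pose commanded when the call began, along the tool's axes at that moment; what a row does not reach only later rows make up. A row lasts 1/8 s, in which the tool goes at most 62.5 mm and 10.7 degrees, less where a joint would pass 70% of its speed; a pose out of reach is approached as far as the arm can. A call with a number of a shift or a turn outside -1 to 1 is refused whole. A call with a gripper value outside its range is refused whole. The fingers move at their own pace and stop on an object; the grip force is fixed at half the most. Time passes only in rows, so rows that repeat a pose let the fingers close. It gives the time, the measured TCP pose, the force and the opening at its end, in the units of the state.
- env.state(): the state, without advancing time (a new reading comes with each control period).
- env.read_camera(name): name is "scene" or "side" or "wrist"; returns a dict with "img" (420x560x3 uint8, red, green, blue), "fx", "fy", "cx", "cy" (pixels), "D" ([k1, k2, p1, p2, k3] as OpenCV has them; the pictures are not rectified), "rvec" (rotation vector, rad) and "tvec" (3), from world to camera coordinates, as OpenCV has them. Camera axes: x right, y down, z forward; pixel columns grow to the right and rows downward; lengths in mm; the calibration is good to about 2 mm. A picture is of the moment at which its call begins. There is no depth.
- env.job_done(): hands the job in, once; it reports no verdict.
The state is a dict: "t": time; "joints": joint angles; "qvel": joint speeds; "tau": joint torques, N m; "eef_pos": TCP position; "tcp_rot": TCP orientation; "ft_force": force on the tool from outside, world axes, zero at the start; "moment": the same for the moment, N m; "opening": opening from 0.0 (shut) to 1.0 (fully open).
Only numpy, scipy, OpenCV 4.12 (cv2) and the standard library are available. Lean on these libraries where they do the work, as an engineer would, in place of code of your own. Each camera call takes 0.05 s, during which the arm holds its last target.

## Task

Make up two kits for the spectrometer. Into the blue tray go the amber bottle and the blue-lidded jar, one in each round well (either way round), and the orange pump cassette in the rectangular well; into the green tray go the interface cone, point up, in the round well and the yellow vial box in the rectangular well. Stand everything upright and flat on its well's floor, and leave the green bottle and the red-lidded jar standing where they are in the stock.

Things in the scene. Friction and masses are not known exactly. Their poses are not given: they have to be found in the camera images.
- blue_tray: Blue kit tray, fixed to the bench, 262 x 92 mm and 12 mm high, with three wells in a row along its x axis: a round well of 68 mm diameter centred at x = -84 mm, a rectangular well of 80 mm (along x) by 62 mm (along y) centred at x = 0, a round well of 68 mm diameter centred at x = +84 mm, all at y = 0. Wells have black flat floors 6 mm above the bench and are 6 mm deep. Origin at the centre of its underside, x along its length, z up.
- green_tray: Green kit tray, fixed to the bench, 180 x 92 mm and 12 mm high, with two wells in a row along its x axis: a round well of 68 mm diameter centred at x = -45 mm and a rectangular well of 80 mm (along x) by 62 mm (along y) centred at x = +40 mm, both at y = 0. Wells have black flat floors 6 mm above the bench and are 6 mm deep. Origin at the centre of its underside, x along its length, z up.
- amber_bottle: Small amber (brown) glass bottle with a black cap and a blank white label, 36 mm diameter, 64 mm tall, straight-sided from 5 to 34 mm above its underside. Origin at the centre of its underside, z up along its axis; stands loose on the bench at the start.
- blue_jar: White plastic jar with a blue lid: body 46 mm diameter and 34 mm tall, lid 48 mm diameter above it, 48 mm tall in all. Origin at the centre of its underside, z up along its axis; stands loose on the bench at the start.
- cone: Spectrometer interface cone: a round steel base 42 mm in diameter and 16 mm tall, with a copper cone on top that narrows to a point, 34 mm tall in all. Grip it by the steel base. Origin at the centre of its underside, z up along its axis; stands loose on the bench at the start.
- cassette: Orange pump cassette, a rectangular block 56 x 34 mm and 38 mm tall, with a dark roller disc and a black bar on its top. Origin at the centre of its underside, x along its length, y across, z up; lies loose on the bench at the start.
- vial_box: Yellow vial box with a blank white label on its top, a closed rectangular block 60 x 40 mm and 36 mm tall. Origin at the centre of its underside, x along its length, y across, z up; lies loose on the bench at the start.
- green_bottle: Small green glass bottle with a white cap, 36 mm diameter, 64 mm tall; not part of any kit, stays where it stands. Origin at the centre of its underside, z up along its axis; stands loose on the bench at the start.
- red_jar: White plastic jar with a red lid, 48 mm diameter, 48 mm tall; not part of any kit, stays where it stands. Origin at the centre of its underside, z up along its axis; stands loose on the bench at the start.
Not all that is in view belongs to the job. Leave any pink or turquoise look-alike of the blue_jar alone. Of the things that look like the cassette, take the one that is farthest to the robot's left at the start.

How it is judged:
By the outcome, as a careful person would: the job done as asked, in the order asked, and still so for the second after the job is handed in, with the robot touching nothing.
It also fails if it takes over 128 s, if anything falls off the work surface, if the arm or the gripper's body presses on something with over 40 N, if the wrist force passes 120 N, or if a joint passes its speed limit or range.

## Working session

There is one attempt and no reset: what is moved stays moved. The work goes in short steps, Python scripts to look and compute and a shell command to move; the robot and the scene stay as the last step left them, time stands still between calls to the robot, and variables do not carry over. Pictures are saved under pics/ and viewed, and the job is handed in when it is done.

```bash
ls; mkdir -p pics; python3 - <<'E'
from cell import env
import cv2
print(env.state())
for n in ["scene","side","wrist"]:
    c=env.read_camera(n); cv2.imwrite(f"pics/{n}0.png",c["img"][:,:,::-1])
    print(n,{k:v for k,v in c.items() if k!="img"})
E
```

```text
pics
{'t': 0.0, 'joints': array([-1.33060471e+00,  4.91567487e-01,  1.55948825e+00, -2.26375202e-05,
        1.09165731e+00, -1.05598226e-01]), 'qvel': array([-0.00015443, -0.00064332, -0.00024032, -0.00026621,  0.00101019,
       -0.00153439]), 'tau': array([-2.86168543e-04, -6.12654090e+01, -2.58186883e+01,  6.92525133e-02,
        4.81729140e-02, -1.24153994e-04]), 'eef_pos': array([ 211.84871416, -587.95840558,  404.14333378]), 'tcp_rot': array([-3.14047639e+00, -9.81264386e-05,  3.45800239e-01]), 'ft_force': array([0.26858961, 0.69290487, 0.28044423]), 'moment': array([-0.00170051,  0.04405852,  0.00095061]), 'opening': 1.0005375519979094}
scene {'fx': 449.4120912012279, 'fy': 449.4120912012279, 'cx': 283.28975152825393, 'cy': 207.25950780456725, 'D': array([-0.07666799,  0.        ,  0.        ,  0.        ,  0.        ]), 'rvec': array([ 2.54393675,  0.63188174, -0.17677285]), 'tvec': array([-477.48004877, -196.13081108, 1109.49203422])}
side {'fx': 436.0201521809524, 'fy': 436.0201521809524, 'cx': 280.420536637227, 'cy': 211.3893997833953, 'D': array([-0.05059449,  0.        ,  0.        ,  0.        ,  0.        ]), 'rvec': array([ 0.73358869, -2.6135472 ,  1.13111841]), 'tvec': array([469.91250481, 236.61713856, 753.57031077])}
wrist {'fx': 294.1753460514173, 'fy': 294.1753460514173, 'cx': 276.15406042758383, 'cy': 212.63682637791933, 'D': array([0.0048635, 0.       , 0.       , 0.       , 0.       ]), 'rvec': array([-2.37946441,  1.66962761,  0.2347336 ]), 'tvec': array([-624.80010924,  -33.3481029 ,  391.27821306])}
```

View pics/scene0.png

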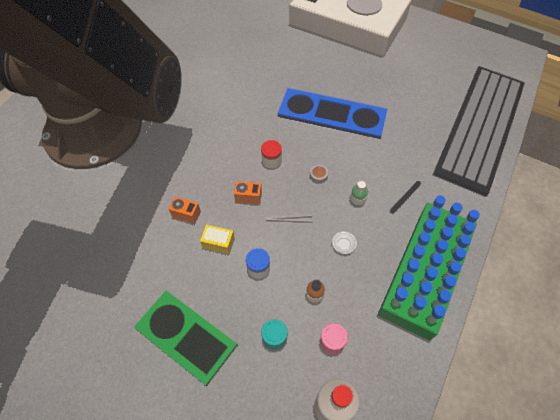

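View pics/side0.png

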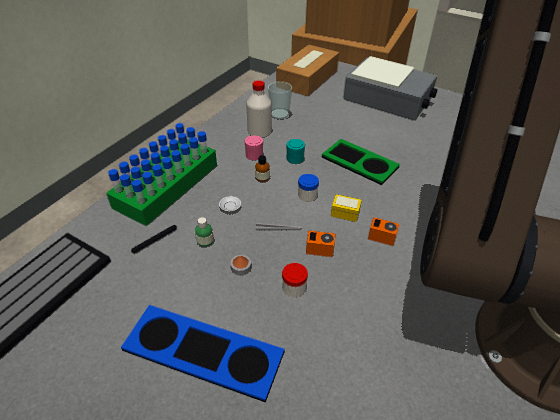

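View pics/wrist0.png

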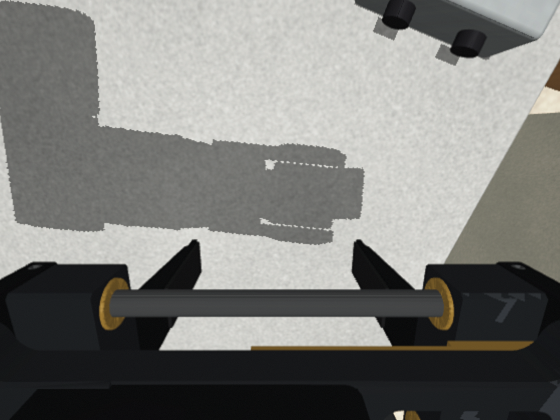

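```bash
cat > h.py <<'E'
import numpy as np, cv2
def load(c):
    K=np.array([[c["fx"],0,c["cx"]],[0,c["fy"],c["cy"]],[0,0,1.]])
    R=cv2.Rodrigues(np.array(c["rvec"]))[0]; return K,np.array(c["D"]),R,np.array(c["tvec"]).ravel()
def ray(c,uv):
    K,D,R,t=load(c)
    p=cv2.undistortPoints(np.array([[uv]],float),K,D)[0,0]
    d=R.T@np.array([p[0],p[1],1.]); return -R.T@t,d/np.linalg.norm(d)
def atz(c,uv,z):
    o,d=ray(c,uv); return o+d*(z-o[2])/d[2]
def tri(prs):
    A=np.zeros((3,3));b=np.zeros(3);L=[]
    for c,uv in prs:
        o,d=ray(c,uv);P=np.eye(3)-np.outer(d,d);A+=P;b+=P@o;L.append((o,P))
    x=np.linalg.solve(A,b); return x,[float(np.linalg.norm(P@(x-o))) for o,P in L]
def proj(c,X):
    K,D,R,t=load(c)
    return cv2.projectPoints(np.array(X,float).reshape(-1,1,3),cv2.Rodrigues(R)[0],t,K,D)[0].reshape(-1,2)
import pickle,os
def snap(n,name):
    from cell import env
    c=env.read_camera(n); cv2.imwrite(f"pics/{name}.png",c["img"][:,:,::-1]); pickle.dump(c,open(f"{name}.pkl","wb")); return c
def get(name): return pickle.load(open(f"{name}.pkl","rb"))
def crop(name,x0,y0,w,h,s,out):
    c=get(name); im=c["img"][y0:y0+h,x0:x0+w,::-1]
    im=cv2.resize(im,None,fx=s,fy=s,interpolation=cv2.INTER_CUBIC)
    for u in range((x0//20+1)*20,x0+w,20): cv2.line(im,((u-x0)*s,0),((u-x0)*s,6),(0,0,255),1); cv2.putText(im,str(u),((u-x0)*s-10,18),0,.4,(0,0,255),1)
    for v in range((y0//20+1)*20,y0+h,20): cv2.line(im,(0,(v-y0)*s),(6,(v-y0)*s),(0,0,255),1); cv2.putText(im,str(v),(8,(v-y0)*s+4),0,.4,(0,0,255),1)
    cv2.imwrite(f"pics/{out}.png",im)
E
python3 - <<'E'
from h import *
snap("scene","s0");snap("side","d0")
crop("s0",120,80,280,200,2,"s0a"); 
crop("s0",160,130,200,150,4,"s0b"); crop("s0",120,240,200,150,4,"s0c");
crop("d0",180,120,200,150,4,"d0b"); crop("d0",220,180,200,130,4,"d0c")
crop("s0",260,80,200,150,4,"s0d"); crop("d0",110,290,200,120,4,"d0d")
for n,uv in dict(o1=(184,209),o2=(248,192),y=(217,237),bj=(258,260),cone=(319,173),dish=(344,243),amb=(316,290),gt=(186,337),bt=(333,112)).items():
    print(n,atz(get("s0"),uv,20).round())
E
```

```text
o1 [347. -92.  20.]
o2 [447.  10.  20.]
y [ 446. -116.   20.]
bj [ 547. -121.   20.]
cone [564. 129.  20.]
dish [685.  -5.  20.]
amb [ 679. -124.   20.]
gt [ 506. -320.   20.]
bt [515. 311.  20.]
```

```bash
ls pics
```

```text
d0.png
d0b.png
d0c.png
d0d.png
s0.png
s0a.png
s0b.png
s0c.png
s0d.png
scene0.png
side0.png
wrist0.png
```

View pics/s0b.png

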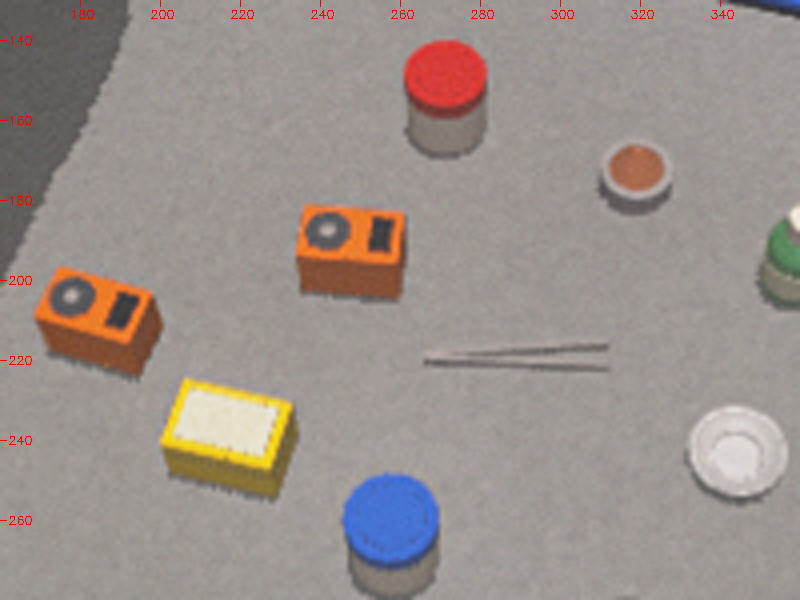

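View pics/d0c.png

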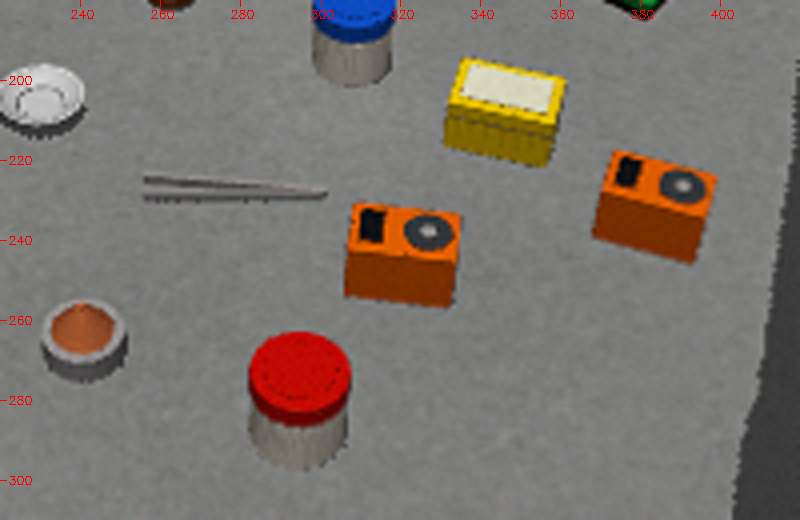

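View pics/d0b.png

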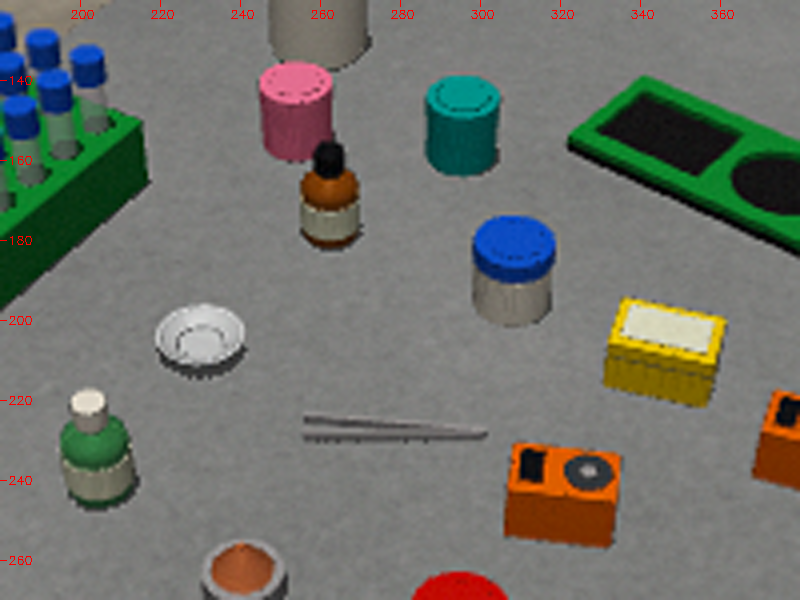

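View pics/s0c.png

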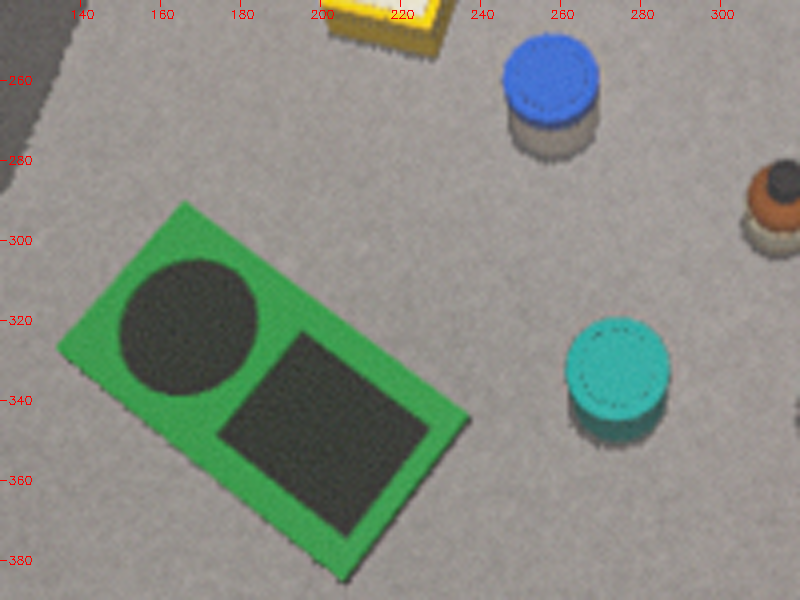

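View pics/s0d.png

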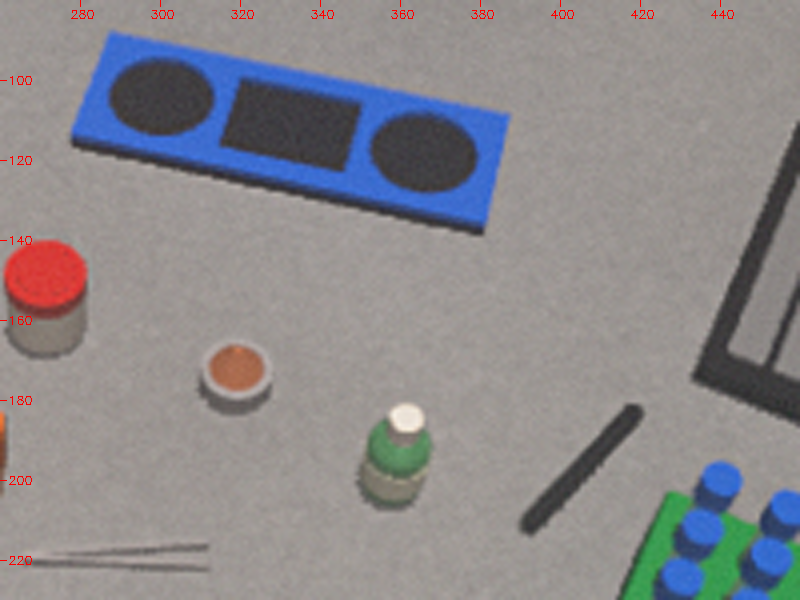

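View pics/d0d.png

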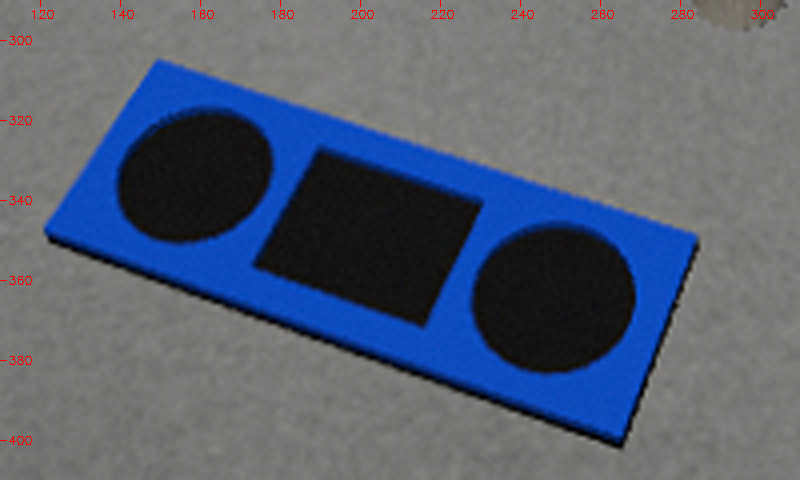

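```bash
python3 - <<'E'
from h import *
crop("d0",300,120,120,80,6,"d0e"); crop("s0",280,270,80,60,8,"s0f"); crop("d0",230,140,80,60,8,"d0f")
E
```

```text
(no output)
```

View pics/d0e.png

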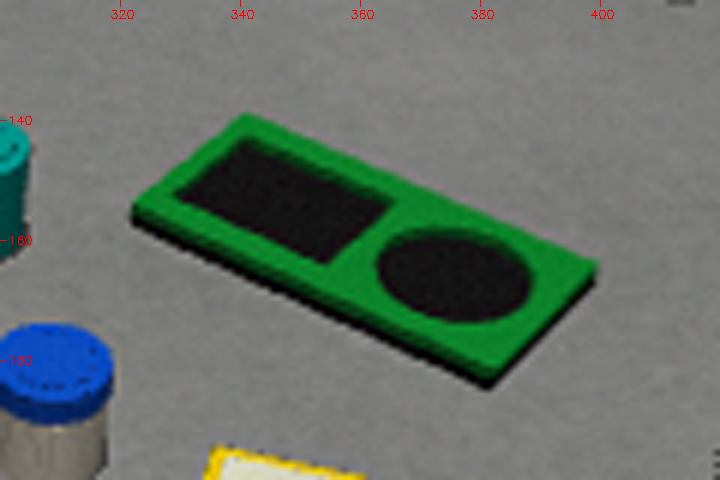

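View pics/s0f.png

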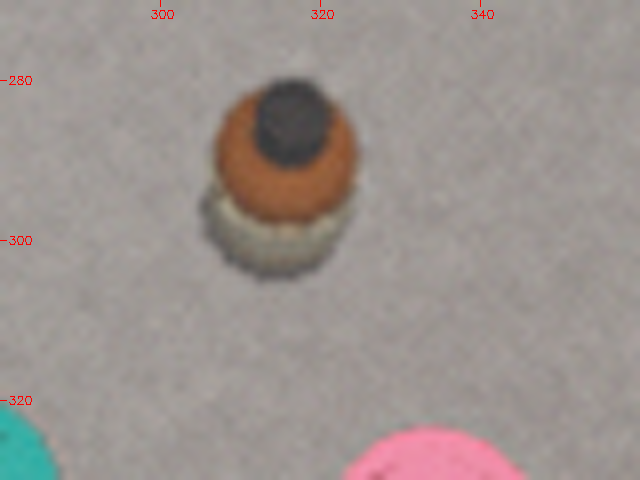

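View pics/d0f.png

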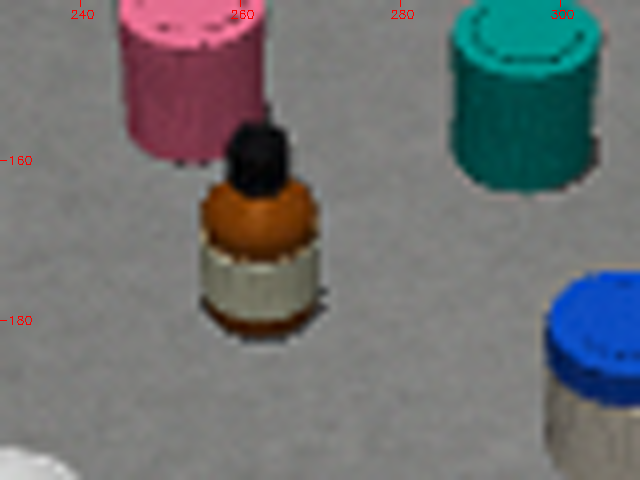

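```bash
cat > fit.py <<'E'
from h import *
from scipy.optimize import least_squares
def rectfit(obs,hx,hy,z0,x0):
    # obs: list of (cam, 4 px in order (-,+),(+,+),(+,-),(-,-))
    L=np.array([[-hx,hy],[hx,hy],[hx,-hy],[-hx,-hy]])
    def f(p):
        c,s=np.cos(p[2]),np.sin(p[2]); X=np.c_[L@np.array([[c,s],[-s,c]])+p[:2],np.full(4,p[3])]
        return np.concatenate([(proj(cm,X)-np.array(px)).ravel() for cm,px in obs])
    best=min((least_squares(f,[*x0,a,z0]) for a in np.arange(0,6.28,.8)),key=lambda r:r.cost)
    return best.x, np.sqrt(2*best.cost/(8*len(obs)))
E
python3 - <<'E'
from fit import *
S,D=get("s0"),get("d0")
def sh(n,r): print(n,r[0].round(2),"yawdeg",round(np.degrees(r[0][2]),1),"rms px",round(r[1],2))
sh("blue",rectfit([(S,[(287,88),(387.5,108.25),(381.25,137),(278,114.25)]),(D,[(266,399),(121.25,347.5),(149.25,305),(284.5,349)])],131,46,12,(515,311)))
sh("green",rectfit([(S,[(166.25,290.25),(237.5,344.5),(206.25,385),(134.75,326.5)]),(D,[(381.7,183),(322.2,154.5),(340.5,139),(399.5,163.7)])],90,46,12,(506,-320)))
sh("cass",rectfit([(S,[(235.75,181.5),(261.25,183),(260,194.2),(234.5,192.5)]),(D,[(333.75,245.5),(307.5,242),(309.25,231),(335.25,233.25)])],28,17,38,(447,10)))
sh("vial",rectfit([(S,[(206.5,224.75),(234.25,230.5),(227.5,247),(200.5,241)]),(D,[(359.25,210.75),(332.25,205.75),(336,194.5),(361.5,199.5)])],30,20,36,(446,-116)))
for n,a,b in [("jar",(257.7,259.7),(308.5,180.5)),("cone",(319.2,172.5),(241,262.7)),("amber",(316.4,284.1),(262.2,157.6)),("wellB-",(300.3,104),(247.9,363.9)),("wellB+",(365.9,118),(158.6,334))]:
    x,e=tri([(S,a),(D,b)]); print(n,x.round(1),np.round(e,1))
E
```

```text
blue [5.0987e+02 3.2048e+02 2.1000e-01 9.9600e+00] yawdeg 12.1 rms px 0.44
green [ 4.9860e+02 -3.1722e+02 -1.3000e-01  8.0100e+00] yawdeg -7.7 rms px 0.5
cass [446.98   9.96   6.69  36.67] yawdeg 383.2 rms px 0.77
vial [ 4.4874e+02 -1.1891e+02  2.5000e-01  3.3370e+01] yawdeg 14.4 rms px 0.57
jar [ 552.3 -130.    44.2] [0.5 0.5]
cone [561.  133.9  13.2] [1.1 1.1]
amber [ 678.1 -128.2   61.5] [0.6 0.6]
wellB- [428.1 304.   11.3] [0.1 0.1]
wellB+ [592.2 339.3  10.1] [0.6 0.6]
```

```bash
cat > plan.py <<'E'
import sys,numpy as np
from cell import env
s=env.state(); p=s["eef_pos"]; yaw=s["tcp_rot"][2]
if len(sys.argv)>1:
    x,y,z,deg=map(float,sys.argv[1:5])
    d=np.array([x,y,z])-p; c,n=np.cos(yaw),np.sin(yaw)
    print("units x %.3f y %.3f z %.3f rz %.3f"%((c*d[0]+n*d[1])/150,(n*d[0]-c*d[1])/150,-d[2]/150,-(deg-np.degrees(yaw))/45))
print("t %.2f"%s["t"],p.round(1),np.degrees(s["tcp_rot"]).round(2),"F",s["ft_force"].round(1),"op %.3f"%s["opening"])
E
python3 - <<'E'
from h import *
S,D=get("s0"),get("d0")
for n,a,z in [("pink",(334,334),48),("turq",(274.5,332),48),("green",(361,184.5),64),("red",(271,149),48),("bigbottle",(342,396),130)]: print(n,atz(S,a,z).round())
E
python3 plan.py 678 -128 300 0
```

```text
pink [ 747. -194.   48.]
turq [ 650. -240.   48.]
green [666. 115.  64.]
red [446. 119.  48.]
bigbottle [ 800. -298.  130.]
units x 3.963 y -1.832 z 0.697 rz 0.440
t 0.25 [ 211.9 -588.   404.5] [-179.98   -0.     19.81] F [ 0.4  0.2 -0.3] op 0.998
```

```bash
python3 -m pendant '[{"x":0.5,"y":-0.4,"z":0.1,"rz":0.2},{"x":1,"y":-0.8,"z":0.2,"rz":0.44},{"x":1,"y":-0.8,"z":0.3,"rz":0.44},{"x":1,"y":-0.8,"z":0.3,"rz":0.44}]'; python3 plan.py 678 -128 330 0
```

```text
units x 3.963 y -1.832 z 0.497 rz 0.440
t 0.25 [ 211.9 -588.   404.5] [-179.98   -0.     19.81] F [ 0.4  0.2 -0.3] op 0.998invalid input
```

```bash
python3 -m pendant '[{"x":0.5,"y":-0.4,"z":0.1,"rx":0,"ry":0,"rz":0.2,"jaw":1},{"x":1,"y":-0.8,"z":0.2,"rx":0,"ry":0,"rz":0.44,"jaw":1},{"x":1,"y":-0.8,"z":0.3,"rx":0,"ry":0,"rz":0.44,"jaw":1},{"x":1,"y":-0.8,"z":0.3,"rx":0,"ry":0,"rz":0.44,"jaw":1}]'; python3 plan.py 678 -128 330 0
```

```text
t: 0.75
eef_pos: [313.5, -421.6, 358.9]
tcp_rot: [-3.14, 0.001, 0.003]
ft_force: [-0.3, 0.0, 0.6]
opening: 0.997
units x 2.436 y -1.950 z 0.193 rz 0.004
t 0.75 [ 313.5 -421.6  358.9] [-1.7988e+02  6.0000e-02  1.8000e-01] F [-0.3  0.   0.6] op 0.997
```

```bash
python3 -m pendant '[{"x":1,"y":-0.8,"z":0.1,"rx":0,"ry":0,"rz":0,"jaw":1},{"x":1,"y":-0.8,"z":0.1,"rx":0,"ry":0,"rz":0,"jaw":1},{"x":1,"y":-0.8,"z":0.1,"rx":0,"ry":0,"rz":0,"jaw":1},{"x":1,"y":-0.8,"z":0.1,"rx":0,"ry":0,"rz":0,"jaw":1}]' >/dev/null; python3 -m pendant '[{"x":1,"y":-0.8,"z":0.1,"rx":0,"ry":0,"rz":0,"jaw":1},{"x":1,"y":-0.8,"z":0.1,"rx":0,"ry":0,"rz":0,"jaw":1},{"x":1,"y":-0.8,"z":0.1,"rx":0,"ry":0,"rz":0,"jaw":1},{"x":1,"y":-0.8,"z":0.1,"rx":0,"ry":0,"rz":0,"jaw":1}]'; python3 plan.py 678 -128 330 0
python3 - <<'E'
from h import *
c=snap("wrist","w1"); print(proj(c,[[678,-128,64],[678,-128,0],[552,-130,48]]))
E
```

```text
t: 1.75
eef_pos: [614.1, -183.0, 329.2]
tcp_rot: [3.141, -0.0, 0.003]
ft_force: [-0.7, -0.1, -0.6]
opening: 1.002
units x 0.427 y -0.366 z -0.005 rz 0.004
t 1.75 [ 614.1 -183.   329.2] [ 1.7999e+02 -2.0000e-02  1.7000e-01] F [-0.7 -0.1 -0.6] op 1.002
[[207.65618796 143.90084617]
 [221.69877782 140.86047639]
 [221.00572037 274.71427762]]
```

View pics/w1.png

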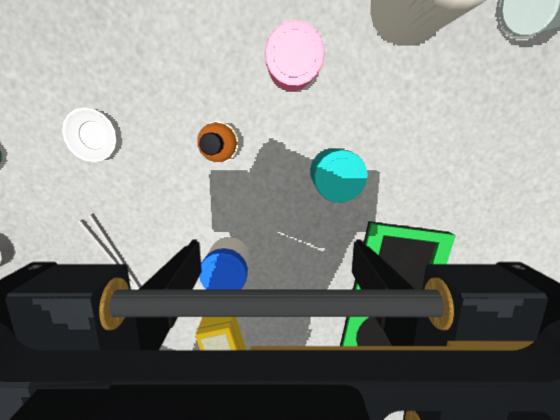

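```bash
python3 - <<'E'
from h import *
S,D,W=get("s0"),get("d0"),get("w1")
crop("w1",180,110,80,60,8,"w1a")
for u in [(210.5,144)]:
    print(atz(W,u,64), tri([(S,(316.4,284.1)),(D,(262.2,157.6)),(W,u)]))
print("jar",tri([(S,(257.7,259.7)),(D,(308.5,180.5)),(W,(223.5,271))]))
E
```

```text
[ 677.9317783  -130.30590084   64.        ] (array([ 678.08129597, -128.81976538,   61.23229408]), [1.0969994012726108, 0.27677115826389037, 0.9118641162284893])
jar (array([ 552.74730707, -130.78066014,   43.37105671]), [1.245755571864273, 0.6320240951005867, 1.179984877047594])
```

View pics/w1a.png

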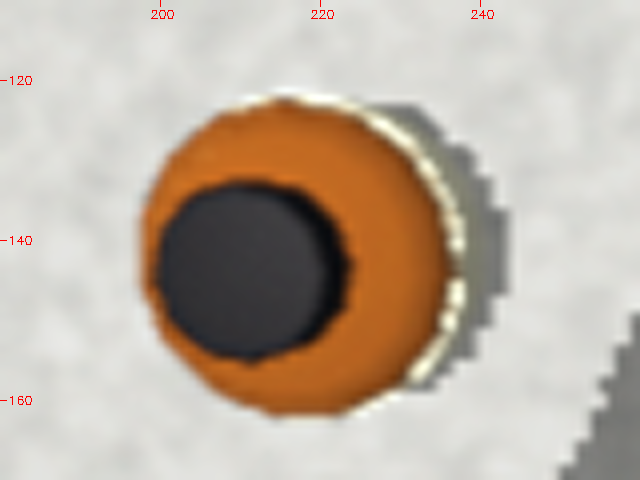

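```bash
python3 -m pendant '[{"x":0.426,"y":-0.357,"z":0,"rx":0,"ry":0,"rz":0,"jaw":1},{"x":0.426,"y":-0.357,"z":0,"rx":0,"ry":0,"rz":0,"jaw":1},{"x":0.426,"y":-0.357,"z":0.25,"rx":0,"ry":0,"rz":0,"jaw":1},{"x":0.426,"y":-0.357,"z":0.5,"rx":0,"ry":0,"rz":0,"jaw":1},{"x":0.426,"y":-0.357,"z":0.75,"rx":0,"ry":0,"rz":0,"jaw":1},{"x":0.426,"y":-0.357,"z":0.86,"rx":0,"ry":0,"rz":0,"jaw":1},{"x":0.426,"y":-0.357,"z":0.86,"rx":0,"ry":0,"rz":0,"jaw":1}]'; python3 - <<'E'
from h import *
c=snap("wrist","w2")
E
```

```text
t: 2.68
eef_pos: [675.8, -131.7, 200.4]
tcp_rot: [-3.141, 0.001, -0.001]
ft_force: [0.1, -0.9, 0.2]
opening: 1.0
```

View pics/w2.png

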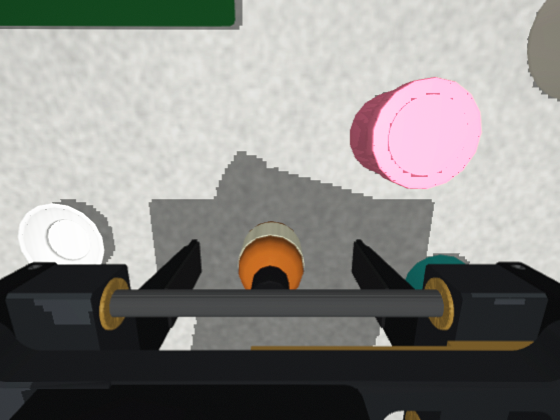

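```bash
python3 -m pendant '[{"x":0,"y":0,"z":0,"rx":0,"ry":0,"rz":0,"jaw":0},{"x":0,"y":0,"z":0,"rx":0,"ry":0,"rz":0,"jaw":0},{"x":0,"y":0,"z":0,"rx":0,"ry":0,"rz":0,"jaw":0},{"x":0,"y":0,"z":0,"rx":0,"ry":0,"rz":0,"jaw":0},{"x":0,"y":0,"z":0,"rx":0,"ry":0,"rz":0,"jaw":0}]'; python3 plan.py 678 -130 340 0
```

```text
t: 3.35
eef_pos: [676.2, -130.6, 200.8]
tcp_rot: [3.141, -0.0, 0.0]
ft_force: [0.0, 0.1, 0.1]
opening: 0.529
units x 0.012 y -0.004 z -0.928 rz 0.000
t 3.35 [ 676.2 -130.6  200.8] [ 1.7999e+02 -0.0000e+00  2.0000e-02] F [0.  0.1 0.1] op 0.529
```

```bash
python3 -m pendant '[{"x":0,"y":0,"z":0,"rx":0,"ry":0,"rz":0,"jaw":0},{"x":0,"y":0,"z":0,"rx":0,"ry":0,"rz":0,"jaw":0},{"x":0,"y":0,"z":0,"rx":0,"ry":0,"rz":0,"jaw":0},{"x":0,"y":0,"z":0,"rx":0,"ry":0,"rz":0,"jaw":0}]'; python3 -m pendant '[{"x":0,"y":0,"z":-0.2,"rx":0,"ry":0,"rz":0,"jaw":0},{"x":0,"y":0,"z":-0.5,"rx":0,"ry":0,"rz":0,"jaw":0},{"x":0,"y":0,"z":-0.7,"rx":0,"ry":0,"rz":0,"jaw":0},{"x":0,"y":0,"z":-0.7,"rx":0,"ry":0,"rz":0,"jaw":0}]'; python3 plan.py 592 338.5 305 12.1
```

```text
t: 3.85
eef_pos: [676.1, -130.6, 200.7]
tcp_rot: [3.142, 0.0, 0.0]
ft_force: [0.8, -0.2, 0.4]
opening: 0.371
t: 4.35
eef_pos: [676.3, -130.7, 308.0]
tcp_rot: [3.14, -0.004, 0.0]
ft_force: [-0.6, 1.0, -0.5]
opening: 0.367
units x -0.561 y -3.128 z 0.020 rz -0.269
t 4.35 [ 676.3 -130.7  308. ] [ 1.7993e+02 -2.3000e-01  2.0000e-02] F [-0.6  1.  -0.5] op 0.367
```

```bash
for i in 1; do python3 -m pendant '[{"x":-0.08,"y":-0.4,"z":0,"rx":0,"ry":0,"rz":0,"jaw":0},{"x":-0.19,"y":-0.8,"z":0,"rx":0,"ry":0,"rz":0,"jaw":0},{"x":-0.19,"y":-1,"z":0,"rx":0,"ry":0,"rz":0,"jaw":0}]'; done >/dev/null
python3 -m pendant '[{"x":-0.08,"y":-0.4,"z":0,"rx":0,"ry":0,"rz":0,"jaw":0},{"x":-0.19,"y":-0.8,"z":0,"rx":0,"ry":0,"rz":0,"jaw":0},{"x":-0.19,"y":-1,"z":0,"rx":0,"ry":0,"rz":0,"jaw":0}]' >/dev/null
python3 -m pendant '[{"x":-0.08,"y":-0.4,"z":0,"rx":0,"ry":0,"rz":-0.13,"jaw":0},{"x":-0.19,"y":-0.8,"z":0,"rx":0,"ry":0,"rz":-0.269,"jaw":0},{"x":-0.19,"y":-1,"z":0,"rx":0,"ry":0,"rz":-0.269,"jaw":0},{"x":-0.19,"y":-1,"z":0,"rx":0,"ry":0,"rz":-0.269,"jaw":0}]'
python3 plan.py 592 338.5 230 12.1
python3 - <<'E'
from h import *
c=snap("wrist","w3"); snap("scene","s3")
E
```

```text
t: 5.6
eef_pos: [589.8, 321.3, 303.9]
tcp_rot: [3.141, 0.002, 0.214]
ft_force: [0.2, -0.2, -1.4]
opening: 0.369
units x 0.039 y -0.109 z 0.492 rz 0.004
t 5.60 [589.8 321.3 303.9] [1.7998e+02 1.1000e-01 1.2280e+01] F [ 0.2 -0.2 -1.4] op 0.369
```

View pics/w3.png

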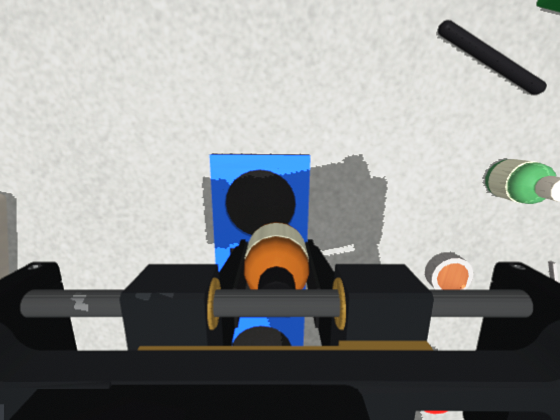

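```bash
python3 - <<'E'
from h import *
c=get("w3"); print(atz(c,(260.5,203),9),atz(c,(260.5,203),12)); print([atz(c,p,12).round(1) for p in [(211,154),(309,154)]])
a=np.radians(12.1)
print([ (509.9+131*np.cos(a)-k*46*np.sin(a), 320.5+131*np.sin(a)+k*46*np.cos(a)) for k in (1,-1)])
E
```

```text
[592.97349712 336.76357585   9.        ] [593.74526858 336.76317475  12.        ]
[array([629.1, 389.9,  12. ]), array([648.2, 302.8,  12. ])]
[(np.float64(628.3471501218016), np.float64(392.93806063129654)), (np.float64(647.6320579089531), np.float64(302.9820028495048))]
```

```bash
python3 -m pendant '[{"x":0.03,"y":-0.106,"z":0,"rx":0,"ry":0,"rz":0,"jaw":0},{"x":0.03,"y":-0.106,"z":0.2,"rx":0,"ry":0,"rz":0,"jaw":0},{"x":0.03,"y":-0.106,"z":0.4,"rx":0,"ry":0,"rz":0,"jaw":0},{"x":0.03,"y":-0.106,"z":0.55,"rx":0,"ry":0,"rz":0,"jaw":0},{"x":0.03,"y":-0.106,"z":0.62,"rx":0,"ry":0,"rz":0,"jaw":0},{"x":0.03,"y":-0.106,"z":0.62,"rx":0,"ry":0,"rz":0,"jaw":0}]'; python3 plan.py 591.5 338 207.5 12.1
```

```text
t: 6.45
eef_pos: [591.8, 335.7, 212.3]
tcp_rot: [3.141, 0.001, 0.211]
ft_force: [-0.2, -0.4, 0.3]
opening: 0.371
units x 0.001 y -0.015 z 0.032 rz -0.000
t 6.45 [591.8 335.7 212.3] [1.7999e+02 4.0000e-02 1.2090e+01] F [-0.2 -0.4  0.3] op 0.371
```

Lower in small steps until contact, then open.

```bash
python3 -m pendant '[{"x":0,"y":-0.014,"z":0.02,"rx":0,"ry":0,"rz":0,"jaw":0},{"x":0,"y":-0.014,"z":0.034,"rx":0,"ry":0,"rz":0,"jaw":0},{"x":0,"y":-0.014,"z":0.034,"rx":0,"ry":0,"rz":0,"jaw":0}]'; python3 plan.py 591.5 338 206.5 12.1
```

```text
t: 6.82
eef_pos: [591.2, 337.9, 207.9]
tcp_rot: [3.142, -0.0, 0.212]
ft_force: [0.2, -0.0, -0.6]
opening: 0.373
units x 0.002 y 0.000 z 0.009 rz 0.000
t 6.83 [591.2 337.9 207.9] [ 1.800e+02 -2.000e-02  1.212e+01] F [ 0.2 -0.  -0.6] op 0.373
```

```bash
python3 -m pendant '[{"x":0,"y":0,"z":0.007,"rx":0,"ry":0,"rz":0,"jaw":0},{"x":0,"y":0,"z":0.007,"rx":0,"ry":0,"rz":0,"jaw":0},{"x":0,"y":0,"z":0.007,"rx":0,"ry":0,"rz":0,"jaw":1},{"x":0,"y":0,"z":0.007,"rx":0,"ry":0,"rz":0,"jaw":1},{"x":0,"y":0,"z":0.007,"rx":0,"ry":0,"rz":0,"jaw":1},{"x":0,"y":0,"z":0.007,"rx":0,"ry":0,"rz":0,"jaw":1}]';python3 -m pendant '[{"x":0,"y":0,"z":-0.25,"rx":0,"ry":0,"rz":0,"jaw":1},{"x":0,"y":0,"z":-0.6,"rx":0,"ry":0,"rz":0,"jaw":1},{"x":0,"y":0,"z":-0.6,"rx":0,"ry":0,"rz":0,"jaw":1}]'; python3 plan.py 552.7 -131 300 0
python3 - <<'E'
from h import *
c=snap("wrist","w4"); snap("side","d4"); crop("d4",110,270,200,150,4,"d4a")
E
```

```text
t: 7.58
eef_pos: [591.2, 337.9, 206.5]
tcp_rot: [3.142, -0.0, 0.211]
ft_force: [0.6, -0.2, -1.2]
opening: 0.736
t: 7.95
eef_pos: [591.6, 338.2, 300.8]
tcp_rot: [-3.14, -0.007, 0.212]
ft_force: [0.6, -0.2, -0.3]
opening: 0.99
units x -0.910 y 3.004 z 0.005 rz 0.269
t 7.95 [591.6 338.2 300.8] [-179.92   -0.39   12.12] F [ 0.6 -0.2 -0.3] op 0.990
```

View pics/w4.png

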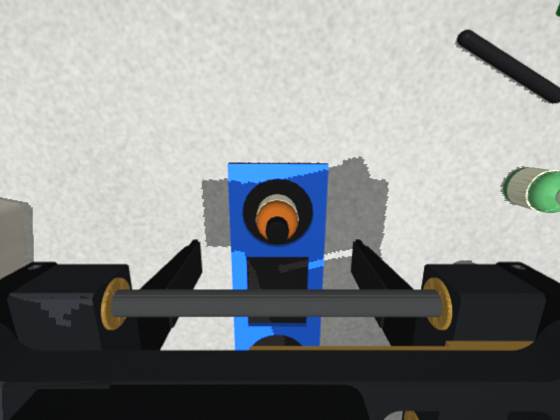

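View pics/d4a.png

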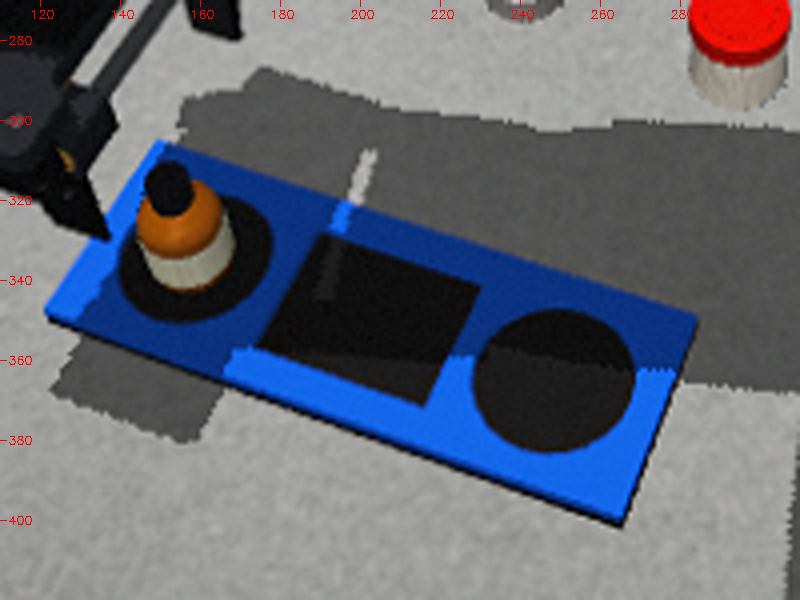

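```bash
python3 -m pendant '[{"x":-0.15,"y":0.4,"z":0,"rx":0,"ry":0,"rz":0,"jaw":1},{"x":-0.3,"y":0.8,"z":0,"rx":0,"ry":0,"rz":0,"jaw":1},{"x":-0.3,"y":1,"z":0,"rx":0,"ry":0,"rz":0,"jaw":1}]' >/dev/null
python3 -m pendant '[{"x":-0.15,"y":0.4,"z":0,"rx":0,"ry":0,"rz":0,"jaw":1},{"x":-0.3,"y":0.8,"z":0,"rx":0,"ry":0,"rz":0,"jaw":1},{"x":-0.3,"y":1,"z":0,"rx":0,"ry":0,"rz":0,"jaw":1}]' >/dev/null
python3 -m pendant '[{"x":-0.15,"y":0.4,"z":0,"rx":0,"ry":0,"rz":0,"jaw":1},{"x":-0.3,"y":0.8,"z":0,"rx":0,"ry":0,"rz":0,"jaw":1},{"x":-0.3,"y":1,"z":0,"rx":0,"ry":0,"rz":0,"jaw":1},{"x":-0.3,"y":1,"z":0,"rx":0,"ry":0,"rz":0,"jaw":1}]' >/dev/null
python3 plan.py 552.2 -131 201 12.1
python3 - <<'E'
from h import *
c=snap("wrist","w5");print(proj(c,[552.7,-131,48]))
E
```

```text
units x -0.006 y -0.012 z 0.628 rz -0.004
t 9.30 [ 553.5 -132.5  295.2] [-1.7995e+02  9.0000e-02  1.1930e+01] F [-0.3 -0.7 -1. ] op 1.003
[[273.70585067 225.59810455]]
```

View pics/w5.png

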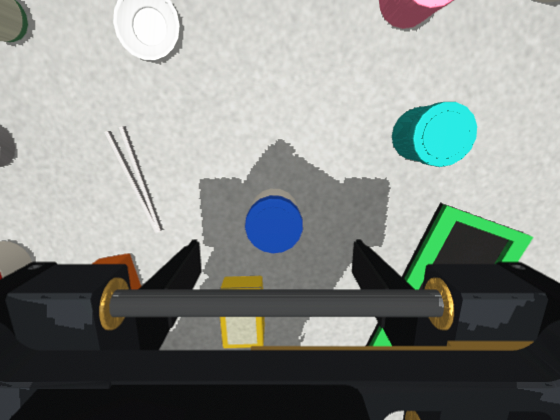

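```bash
python3 -m pendant '[{"x":-0.006,"y":-0.006,"z":0.2,"rx":0,"ry":0,"rz":0,"jaw":1},{"x":-0.006,"y":-0.006,"z":0.4,"rx":0,"ry":0,"rz":0,"jaw":1},{"x":-0.006,"y":-0.006,"z":0.62,"rx":0,"ry":0,"rz":0,"jaw":1},{"x":-0.006,"y":-0.006,"z":0.62,"rx":0,"ry":0,"rz":0,"jaw":0},{"x":-0.006,"y":-0.006,"z":0.62,"rx":0,"ry":0,"rz":0,"jaw":0},{"x":-0.006,"y":-0.006,"z":0.62,"rx":0,"ry":0,"rz":0,"jaw":0},{"x":-0.006,"y":-0.006,"z":0.62,"rx":0,"ry":0,"rz":0,"jaw":0},{"x":-0.006,"y":-0.006,"z":0.62,"rx":0,"ry":0,"rz":0,"jaw":0},{"x":-0.006,"y":-0.006,"z":0.62,"rx":0,"ry":0,"rz":0,"jaw":0},{"x":-0.006,"y":-0.006,"z":0.62,"rx":0,"ry":0,"rz":0,"jaw":0}]'; python3 -m pendant '[{"x":0,"y":0,"z":0,"rx":0,"ry":0,"rz":0,"jaw":0}]'
```

```text
t: 10.6
eef_pos: [552.6, -129.8, 204.0]
tcp_rot: [3.141, -0.0, 0.211]
ft_force: [0.1, -0.2, 5.6]
opening: 0.498
t: 10.72
eef_pos: [552.6, -129.8, 204.0]
tcp_rot: [3.141, -0.0, 0.211]
ft_force: [-0.6, -0.6, 5.2]
opening: 0.497
```

```bash
python3 -m pendant '[{"x":0,"y":0,"z":-0.2,"rx":0,"ry":0,"rz":0,"jaw":0},{"x":0,"y":0,"z":-0.5,"rx":0,"ry":0,"rz":0,"jaw":0},{"x":0,"y":0,"z":-0.67,"rx":0,"ry":0,"rz":0,"jaw":0},{"x":0,"y":0,"z":-0.67,"rx":0,"ry":0,"rz":0,"jaw":0}]'; python3 plan.py 428 303.5 305 12.1
python3 - <<'E'
from h import *
c=snap("wrist","w6")
E
```

```text
t: 11.22
eef_pos: [552.6, -129.8, 305.6]
tcp_rot: [3.14, -0.003, 0.211]
ft_force: [-0.5, 0.9, -0.5]
opening: 0.499
units x -0.206 y -2.998 z 0.004 rz 0.000
t 11.22 [ 552.6 -129.8  305.6] [ 1.799e+02 -1.600e-01  1.212e+01] F [-0.5  0.9 -0.5] op 0.499
```

View pics/w6.png

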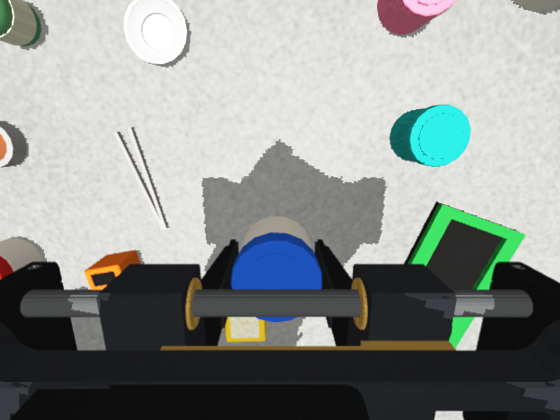

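```bash
python3 -m pendant '[{"x":-0.03,"y":-0.35,"z":0,"rx":0,"ry":0,"rz":0,"jaw":0},{"x":-0.07,"y":-0.75,"z":0,"rx":0,"ry":0,"rz":0,"jaw":0},{"x":-0.07,"y":-1,"z":0,"rx":0,"ry":0,"rz":0,"jaw":0}]' >/dev/null
python3 -m pendant '[{"x":-0.03,"y":-0.4,"z":0,"rx":0,"ry":0,"rz":0,"jaw":0},{"x":-0.07,"y":-0.8,"z":0,"rx":0,"ry":0,"rz":0,"jaw":0},{"x":-0.07,"y":-1,"z":0,"rx":0,"ry":0,"rz":0,"jaw":0}]' >/dev/null
python3 -m pendant '[{"x":-0.03,"y":-0.4,"z":0,"rx":0,"ry":0,"rz":0,"jaw":0},{"x":-0.07,"y":-0.8,"z":0,"rx":0,"ry":0,"rz":0,"jaw":0},{"x":-0.07,"y":-1,"z":0,"rx":0,"ry":0,"rz":0,"jaw":0},{"x":-0.07,"y":-1,"z":0,"rx":0,"ry":0,"rz":0,"jaw":0},{"x":-0.07,"y":-1,"z":0,"rx":0,"ry":0,"rz":0,"jaw":0}]' >/dev/null
python3 plan.py 428 303.5 211 12.1
python3 - <<'E'
from h import *
c=snap("wrist","w7")
E
```

```text
units x 0.005 y -0.002 z 0.614 rz 0.000
t 12.65 [427.3 303.1 303.1] [1.7996e+02 1.0000e-01 1.2120e+01] F [ 0.9  0.  -0.8] op 0.500
```

View pics/w7.png

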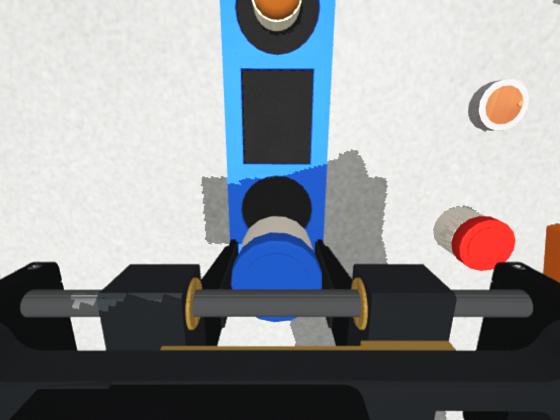

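```bash
python3 -m pendant '[{"x":0.005,"y":-0.002,"z":0.2,"rx":0,"ry":0,"rz":0,"jaw":0},{"x":0.005,"y":-0.002,"z":0.4,"rx":0,"ry":0,"rz":0,"jaw":0},{"x":0.005,"y":-0.002,"z":0.53,"rx":0,"ry":0,"rz":0,"jaw":0},{"x":0.005,"y":-0.002,"z":0.59,"rx":0,"ry":0,"rz":0,"jaw":0},{"x":0.005,"y":-0.002,"z":0.59,"rx":0,"ry":0,"rz":0,"jaw":0},{"x":0.005,"y":-0.002,"z":0.59,"rx":0,"ry":0,"rz":0,"jaw":0}]'; python3 - <<'E'
from h import *
c=get("w7"); P=[atz(c,p,12) for p in [(241,69),(314,69),(312.5,164),(243,164)]]; print(np.mean(P,0)); print(np.round(P,1))
E
python3 plan.py 428 303.5 210 12.1
```

```text
t: 13.45
eef_pos: [428.3, 303.9, 216.2]
tcp_rot: [-3.141, -0.001, 0.211]
ft_force: [-0.5, 0.5, -0.1]
opening: 0.497
[509.66170137 318.79074134  12.        ]
[[541.9 357.3  12. ]
 [554.8 297.3  12. ]
 [477.7 279.2  12. ]
 [464.3 341.4  12. ]]
units x -0.002 y 0.002 z 0.041 rz -0.000
t 13.45 [428.3 303.9 216.2] [-1.7999e+02 -6.0000e-02  1.2100e+01] F [-0.5  0.5 -0.1] op 0.497
```

```bash
python3 -m pendant '[{"x":0,"y":0.005,"z":0.02,"rx":0,"ry":0,"rz":0,"jaw":0},{"x":0,"y":0.005,"z":0.036,"rx":0,"ry":0,"rz":0,"jaw":0},{"x":0,"y":0.005,"z":0.036,"rx":0,"ry":0,"rz":0,"jaw":0}]'; python3 -m pendant '[{"x":0,"y":0,"z":0.006,"rx":0,"ry":0,"rz":0,"jaw":0},{"x":0,"y":0,"z":0.006,"rx":0,"ry":0,"rz":0,"jaw":0}]'
```

```text
t: 13.82
eef_pos: [428.1, 303.4, 210.1]
tcp_rot: [3.141, 0.0, 0.212]
ft_force: [0.2, 0.4, -0.1]
opening: 0.497
t: 14.08
eef_pos: [428.1, 303.3, 209.9]
tcp_rot: [-3.142, -0.0, 0.212]
ft_force: [-1.8, -2.1, 9.4]
opening: 0.499
```

```bash
python3 -m pendant '[{"x":0,"y":0,"z":-0.002,"rx":0,"ry":0,"rz":0,"jaw":1},{"x":0,"y":0,"z":-0.002,"rx":0,"ry":0,"rz":0,"jaw":1},{"x":0,"y":0,"z":-0.002,"rx":0,"ry":0,"rz":0,"jaw":1},{"x":0,"y":0,"z":-0.002,"rx":0,"ry":0,"rz":0,"jaw":1},{"x":0,"y":0,"z":-0.25,"rx":0,"ry":0,"rz":0,"jaw":1},{"x":0,"y":0,"z":-0.6,"rx":0,"ry":0,"rz":0,"jaw":1},{"x":0,"y":0,"z":-0.6,"rx":0,"ry":0,"rz":0,"jaw":1}]'; python3 plan.py 447 10 300 23.2
python3 - <<'E'
from h import *
c=snap("wrist","w8"); snap("side","d8"); crop("d8",110,270,200,150,4,"d8a")
E
```

```text
t: 14.95
eef_pos: [428.4, 303.6, 302.3]
tcp_rot: [-3.14, -0.006, 0.212]
ft_force: [-0.3, -0.8, -1.0]
opening: 1.0
units x -0.290 y 1.940 z 0.015 rz -0.246
t 14.95 [428.4 303.6 302.3] [-179.91   -0.33   12.12] F [-0.3 -0.8 -1. ] op 1.000
```

View pics/w8.png

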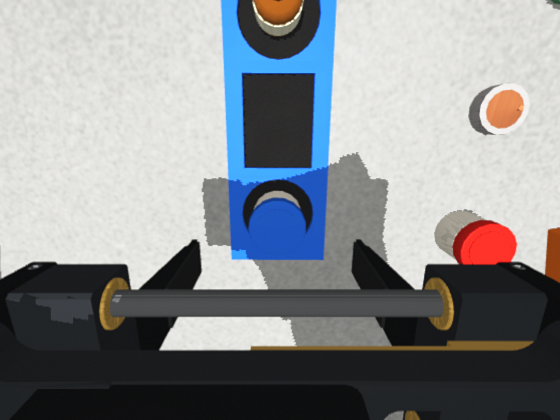

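View pics/d8a.png

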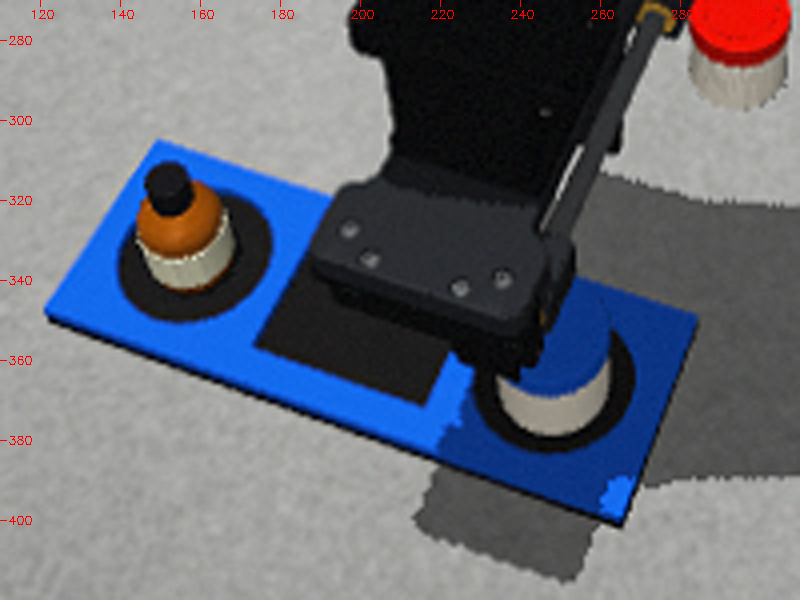

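```bash
python3 -m pendant '[{"x":-0.07,"y":0.4,"z":0,"rx":0,"ry":0,"rz":0,"jaw":1},{"x":-0.145,"y":0.8,"z":0,"rx":0,"ry":0,"rz":0,"jaw":1},{"x":-0.145,"y":0.97,"z":0,"rx":0,"ry":0,"rz":0,"jaw":1}]' >/dev/null
python3 -m pendant '[{"x":-0.07,"y":0.4,"z":0,"rx":0,"ry":0,"rz":-0.1,"jaw":1},{"x":-0.145,"y":0.8,"z":0,"rx":0,"ry":0,"rz":-0.246,"jaw":1},{"x":-0.145,"y":0.97,"z":0,"rx":0,"ry":0,"rz":-0.246,"jaw":1},{"x":-0.145,"y":0.97,"z":0,"rx":0,"ry":0,"rz":-0.246,"jaw":1},{"x":-0.145,"y":0.97,"z":0,"rx":0,"ry":0,"rz":-0.246,"jaw":1}]' 
python3 plan.py 447 10 200 23.2
python3 - <<'E'
from h import *
c=snap("wrist","w9"); print(proj(c,[447,10,38])); crop("w9",200,160,160,120,5,"w9a")
E
```

```text
t: 16.05
eef_pos: [446.5, 10.3, 298.5]
tcp_rot: [-3.141, 0.002, 0.405]
ft_force: [-1.1, 0.4, 0.1]
opening: 0.997
units x 0.002 y 0.003 z 0.657 rz -0.000
t 16.05 [446.5  10.3 298.5] [-1.7995e+02  9.0000e-02  2.3180e+01] F [-1.1  0.4  0.1] op 0.997
[[276.66694938 219.69782583]]
```

View pics/w9.png

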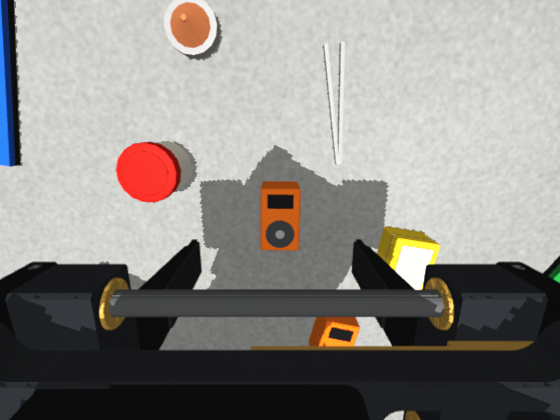

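View pics/w9a.png

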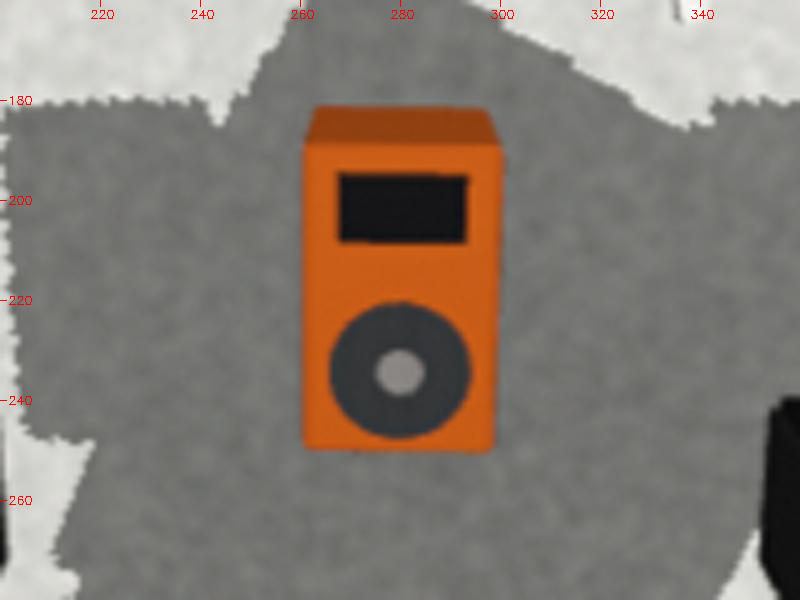

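```bash
python3 -m pendant '[{"x":0.004,"y":0.013,"z":0.2,"rx":0,"ry":0,"rz":0,"jaw":1},{"x":0.004,"y":0.013,"z":0.4,"rx":0,"ry":0,"rz":0,"jaw":1},{"x":0.004,"y":0.013,"z":0.63,"rx":0,"ry":0,"rz":0,"jaw":1},{"x":0.004,"y":0.013,"z":0.63,"rx":0,"ry":0,"rz":0,"jaw":0.8},{"x":0.004,"y":0.013,"z":0.63,"rx":0,"ry":0,"rz":0,"jaw":0},{"x":0.004,"y":0.013,"z":0.63,"rx":0,"ry":0,"rz":0,"jaw":0},{"x":0.004,"y":0.013,"z":0.63,"rx":0,"ry":0,"rz":0,"jaw":0},{"x":0.004,"y":0.013,"z":0.63,"rx":0,"ry":0,"rz":0,"jaw":0},{"x":0.004,"y":0.013,"z":0.63,"rx":0,"ry":0,"rz":0,"jaw":0},{"x":0.004,"y":0.013,"z":0.63,"rx":0,"ry":0,"rz":0,"jaw":0}]'; python3 -m pendant '[{"x":0,"y":0,"z":0,"rx":0,"ry":0,"rz":0,"jaw":0},{"x":0,"y":0,"z":0,"rx":0,"ry":0,"rz":0,"jaw":0},{"x":0,"y":0,"z":0,"rx":0,"ry":0,"rz":0,"jaw":0},{"x":0,"y":0,"z":0,"rx":0,"ry":0,"rz":0,"jaw":0}]'
```

```text
t: 17.35
eef_pos: [448.0, 8.1, 204.8]
tcp_rot: [3.141, -0.0, 0.405]
ft_force: [-0.4, -0.7, 2.4]
opening: 0.356
t: 17.85
eef_pos: [448.0, 8.1, 204.8]
tcp_rot: [3.141, -0.0, 0.405]
ft_force: [-0.9, -1.4, 4.4]
opening: 0.356
```

```bash
python3 -m pendant '[{"x":0,"y":0,"z":-0.2,"rx":0,"ry":0,"rz":0,"jaw":0},{"x":0,"y":0,"z":-0.5,"rx":0,"ry":0,"rz":0,"jaw":0},{"x":0,"y":0,"z":-0.7,"rx":0,"ry":0,"rz":0,"jaw":0},{"x":0,"y":0,"z":-0.7,"rx":0,"ry":0,"rz":0,"jaw":0}]'; python3 plan.py 510 320 305 12.1
python3 - <<'E'
from h import *
c=snap("wrist","w10")
E
```

```text
t: 18.35
eef_pos: [448.0, 8.2, 311.1]
tcp_rot: [3.14, -0.003, 0.405]
ft_force: [0.6, -0.1, -1.5]
opening: 0.357
units x 1.198 y -1.748 z 0.040 rz 0.246
t 18.35 [448.    8.2 311.1] [ 1.799e+02 -1.700e-01  2.319e+01] F [ 0.6 -0.1 -1.5] op 0.357
```

View pics/w10.png

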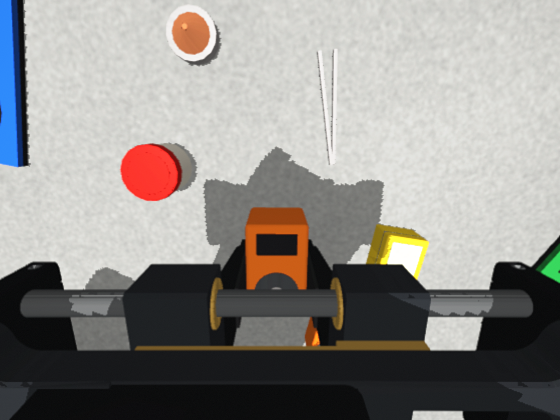

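```bash
python3 -m pendant '[{"x":0.25,"y":-0.35,"z":0,"rx":0,"ry":0,"rz":0,"jaw":0},{"x":0.5,"y":-0.7,"z":0,"rx":0,"ry":0,"rz":0,"jaw":0},{"x":0.6,"y":-0.87,"z":0,"rx":0,"ry":0,"rz":0,"jaw":0}]' >/dev/null
python3 -m pendant '[{"x":0.25,"y":-0.35,"z":0,"rx":0,"ry":0,"rz":0.1,"jaw":0},{"x":0.5,"y":-0.7,"z":0,"rx":0,"ry":0,"rz":0.246,"jaw":0},{"x":0.6,"y":-0.87,"z":0,"rx":0,"ry":0,"rz":0.246,"jaw":0},{"x":0.6,"y":-0.87,"z":0,"rx":0,"ry":0,"rz":0.246,"jaw":0},{"x":0.6,"y":-0.87,"z":0,"rx":0,"ry":0,"rz":0.246,"jaw":0}]' 
python3 plan.py 510 320 216 12.1
python3 - <<'E'
from h import *
c=snap("wrist","w11")
E
```

```text
t: 19.4
eef_pos: [510.4, 318.4, 308.1]
tcp_rot: [3.141, 0.003, 0.212]
ft_force: [0.9, 0.3, -1.3]
opening: 0.357
units x -0.001 y -0.011 z 0.614 rz 0.001
t 19.40 [510.4 318.4 308.1] [1.7995e+02 1.6000e-01 1.2130e+01] F [ 0.9  0.3 -1.3] op 0.357
```

View pics/w11.png

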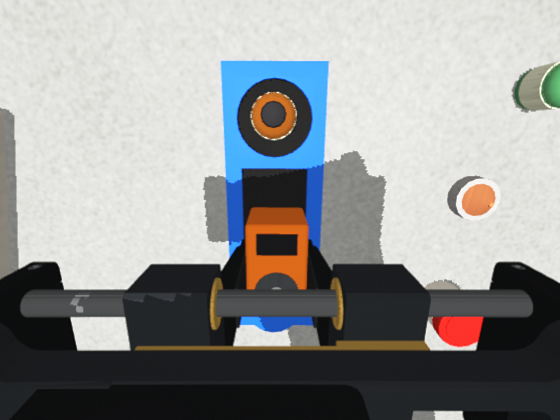

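```bash
python3 -m pendant '[{"x":-0.001,"y":-0.009,"z":0.2,"rx":0,"ry":0,"rz":0,"jaw":0},{"x":-0.001,"y":-0.009,"z":0.4,"rx":0,"ry":0,"rz":0,"jaw":0},{"x":-0.001,"y":-0.009,"z":0.55,"rx":0,"ry":0,"rz":0,"jaw":0},{"x":-0.001,"y":-0.009,"z":0.6,"rx":0,"ry":0,"rz":0,"jaw":0},{"x":-0.001,"y":-0.009,"z":0.62,"rx":0,"ry":0,"rz":0,"jaw":0},{"x":-0.001,"y":-0.009,"z":0.62,"rx":0,"ry":0,"rz":0,"jaw":0}]'; python3 plan.py 510 320 210.5 12.1
```

```text
t: 20.2
eef_pos: [510.5, 320.0, 217.4]
tcp_rot: [-3.141, -0.001, 0.211]
ft_force: [-0.5, -0.4, -0.8]
opening: 0.356
units x -0.003 y -0.000 z 0.046 rz 0.000
t 20.20 [510.5 320.  217.4] [-1.7999e+02 -5.0000e-02  1.2100e+01] F [-0.5 -0.4 -0.8] op 0.356
```

```bash
python3 -m pendant '[{"x":0,"y":0,"z":0.02,"rx":0,"ry":0,"rz":0,"jaw":0},{"x":0,"y":0,"z":0.04,"rx":0,"ry":0,"rz":0,"jaw":0},{"x":0,"y":0,"z":0.045,"rx":0,"ry":0,"rz":0,"jaw":0},{"x":0,"y":0,"z":0.045,"rx":0,"ry":0,"rz":0,"jaw":0}]'
```

```text
t: 20.7
eef_pos: [510.3, 320.3, 210.8]
tcp_rot: [-3.141, -0.001, 0.211]
ft_force: [-2.3, -0.7, 7.9]
opening: 0.357
```

Contact at floor; release and lift.

```bash
python3 -m pendant '[{"x":0,"y":0,"z":-0.001,"rx":0,"ry":0,"rz":0,"jaw":1},{"x":0,"y":0,"z":-0.001,"rx":0,"ry":0,"rz":0,"jaw":1},{"x":0,"y":0,"z":-0.001,"rx":0,"ry":0,"rz":0,"jaw":1},{"x":0,"y":0,"z":-0.001,"rx":0,"ry":0,"rz":0,"jaw":1},{"x":0,"y":0,"z":-0.25,"rx":0,"ry":0,"rz":0,"jaw":1},{"x":0,"y":0,"z":-0.6,"rx":0,"ry":0,"rz":0,"jaw":1},{"x":0,"y":0,"z":-0.6,"rx":0,"ry":0,"rz":0,"jaw":1}]'; python3 plan.py 561.5 133 300 12.1
python3 - <<'E'
from h import *
c=snap("wrist","w12"); snap("scene","s12"); crop("s12",260,80,200,150,4,"s12a")
E
```

```text
t: 21.58
eef_pos: [510.6, 320.5, 303.6]
tcp_rot: [-3.14, -0.006, 0.212]
ft_force: [-0.4, 0.3, -0.8]
opening: 0.991
units x 0.069 y 1.293 z 0.024 rz 0.001
t 21.57 [510.6 320.5 303.6] [-179.92   -0.36   12.13] F [-0.4  0.3 -0.8] op 0.991
```

View pics/w12.png

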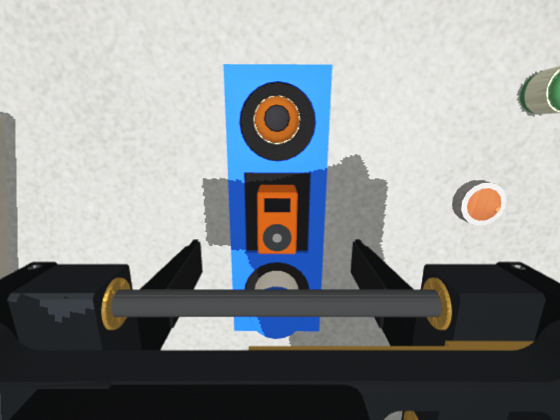

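View pics/s12a.png

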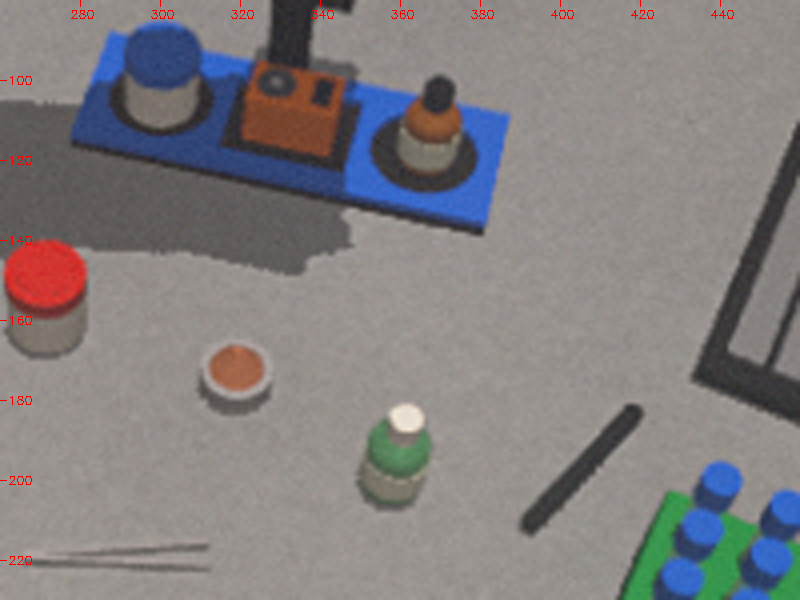

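```bash
python3 -m pendant '[{"x":0.02,"y":0.35,"z":0,"rx":0,"ry":0,"rz":0,"jaw":1},{"x":0.04,"y":0.65,"z":0,"rx":0,"ry":0,"rz":0,"jaw":1}]' >/dev/null; python3 -m pendant '[{"x":0.03,"y":0.35,"z":0,"rx":0,"ry":0,"rz":0,"jaw":1},{"x":0.03,"y":0.64,"z":0,"rx":0,"ry":0,"rz":0,"jaw":1},{"x":0.03,"y":0.64,"z":0,"rx":0,"ry":0,"rz":0,"jaw":1},{"x":0.03,"y":0.64,"z":0,"rx":0,"ry":0,"rz":0,"jaw":1}]'
python3 plan.py 561.5 133 197.5 12.1
python3 - <<'E'
from h import *
c=snap("wrist","w13"); print(proj(c,[[561,134,16],[561,134,34]])); crop("w13",200,160,160,120,5,"w13a")
E
```

```text
t: 22.42
eef_pos: [561.0, 133.5, 299.0]
tcp_rot: [-3.141, 0.002, 0.211]
ft_force: [-0.7, 0.2, 0.3]
opening: 0.999
units x 0.003 y 0.004 z 0.677 rz -0.000
t 22.43 [561.  133.5 299. ] [-1.7999e+02  1.0000e-01  1.2090e+01] F [-0.7  0.2  0.3] op 0.999
[[275.11348705 212.76147192]
 [275.02519326 218.45447022]]
```

View pics/w13a.png

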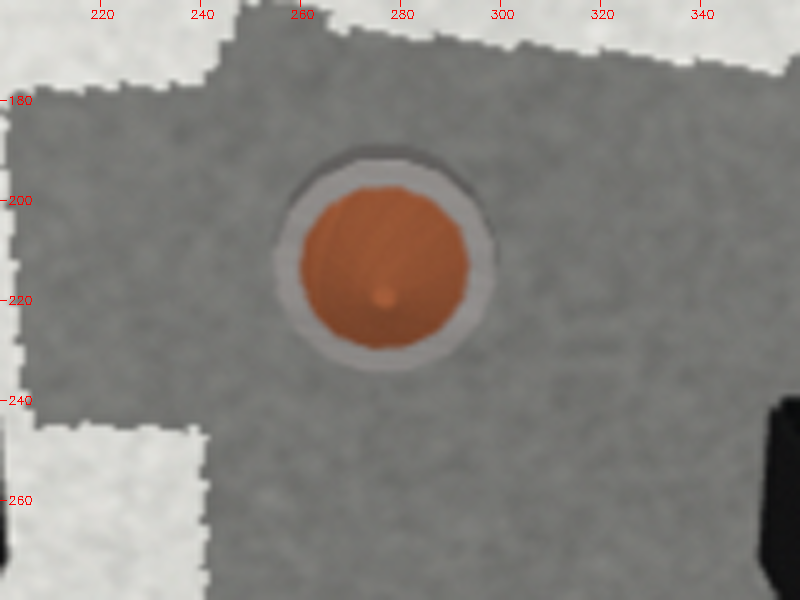

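```bash
python3 -m pendant '[{"x":0.003,"y":0.01,"z":0.2,"rx":0,"ry":0,"rz":0,"jaw":1},{"x":0.003,"y":0.01,"z":0.4,"rx":0,"ry":0,"rz":0,"jaw":1},{"x":0.003,"y":0.01,"z":0.58,"rx":0,"ry":0,"rz":0,"jaw":1},{"x":0.003,"y":0.01,"z":0.675,"rx":0,"ry":0,"rz":0,"jaw":1},{"x":0.003,"y":0.01,"z":0.675,"rx":0,"ry":0,"rz":0,"jaw":0.8},{"x":0.003,"y":0.01,"z":0.675,"rx":0,"ry":0,"rz":0,"jaw":0.7},{"x":0.003,"y":0.01,"z":0.675,"rx":0,"ry":0,"rz":0,"jaw":0.6},{"x":0.003,"y":0.01,"z":0.675,"rx":0,"ry":0,"rz":0,"jaw":0.6}]'
```

```text
t: 23.48
eef_pos: [562.0, 131.8, 199.4]
tcp_rot: [3.141, -0.001, 0.211]
ft_force: [0.3, 0.4, 0.1]
opening: 0.642
```

```bash
python3 -m pendant '[{"x":0,"y":0,"z":0.011,"rx":0,"ry":0,"rz":0,"jaw":0.6},{"x":0,"y":0,"z":0.011,"rx":0,"ry":0,"rz":0,"jaw":0},{"x":0,"y":0,"z":0.011,"rx":0,"ry":0,"rz":0,"jaw":0},{"x":0,"y":0,"z":0.011,"rx":0,"ry":0,"rz":0,"jaw":0},{"x":0,"y":0,"z":0.011,"rx":0,"ry":0,"rz":0,"jaw":0},{"x":0,"y":0,"z":0.011,"rx":0,"ry":0,"rz":0,"jaw":0},{"x":0,"y":0,"z":0.011,"rx":0,"ry":0,"rz":0,"jaw":0}]'; python3 -m pendant '[{"x":0,"y":0,"z":-0.1,"rx":0,"ry":0,"rz":0,"jaw":0},{"x":0,"y":0,"z":-0.3,"rx":0,"ry":0,"rz":0,"jaw":0},{"x":0,"y":0,"z":-0.55,"rx":0,"ry":0,"rz":0,"jaw":0},{"x":0,"y":0,"z":-0.7,"rx":0,"ry":0,"rz":0,"jaw":0},{"x":0,"y":0,"z":-0.7,"rx":0,"ry":0,"rz":0,"jaw":0}]'
python3 - <<'E'
from h import *
c=snap("wrist","w14"); snap("side","d14"); crop("d14",160,130,200,150,4,"d14a")
E
```

```text
t: 24.35
eef_pos: [561.9, 131.9, 197.1]
tcp_rot: [3.142, 0.0, 0.211]
ft_force: [-0.4, 0.3, 0.1]
opening: 0.427
t: 24.98
eef_pos: [561.9, 131.9, 304.3]
tcp_rot: [3.141, -0.004, 0.212]
ft_force: [-0.1, 0.3, -1.7]
opening: 0.423
```

View pics/w14.png

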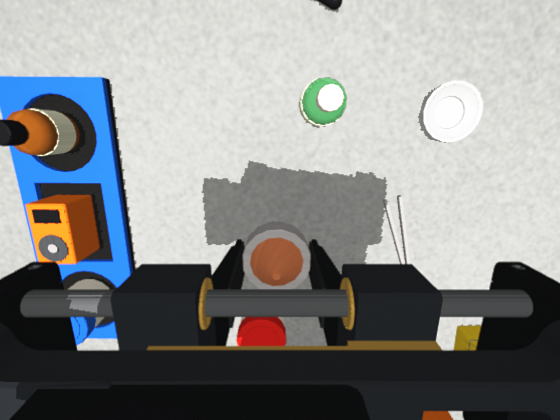

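View pics/d14a.png

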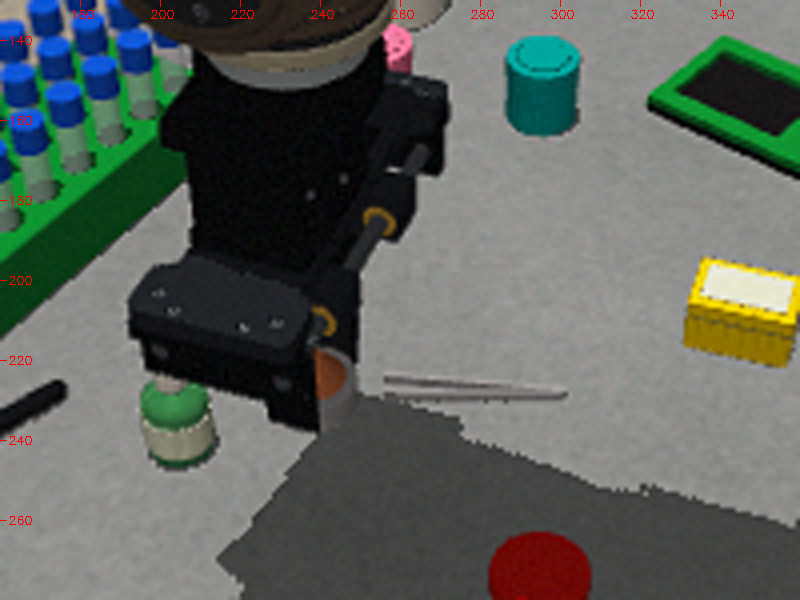

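```bash
python3 plan.py 454 -311 304 -7.7; python3 -m pendant '[{"x":-0.2,"y":0.35,"z":0,"rx":0,"ry":0,"rz":0.1,"jaw":0},{"x":-0.4,"y":0.7,"z":0,"rx":0,"ry":0,"rz":0.3,"jaw":0},{"x":-0.6,"y":0.95,"z":0,"rx":0,"ry":0,"rz":0.44,"jaw":0},{"x":-0.6,"y":0.95,"z":0,"rx":0,"ry":0,"rz":0.44,"jaw":0}]';  python3 plan.py 454 -311 304 -7.7
```

```text
units x -1.321 y 2.736 z -0.014 rz 0.440
t 25.07 [561.6 131.8 301.9] [1.7999e+02 1.0000e-02 1.2120e+01] F [-0.3  0.3 -2.2] op 0.421
t: 25.58
eef_pos: [502.7, -28.6, 301.1]
tcp_rot: [3.141, 0.003, -0.139]
ft_force: [0.2, 0.6, -1.8]
opening: 0.425
units x -0.061 y 1.910 z -0.019 rz -0.006
t 25.57 [502.7 -28.6 301.1] [ 1.7999e+02  1.5000e-01 -7.9600e+00] F [ 0.2  0.6 -1.8] op 0.425
```

```bash
python3 -m pendant '[{"x":-0.01,"y":0.35,"z":0,"rx":0,"ry":0,"rz":0,"jaw":0},{"x":-0.03,"y":0.7,"z":0,"rx":0,"ry":0,"rz":0,"jaw":0},{"x":-0.03,"y":0.95,"z":0,"rx":0,"ry":0,"rz":0,"jaw":0}]' >/dev/null;  python3 -m pendant '[{"x":-0.01,"y":0.35,"z":0,"rx":0,"ry":0,"rz":0,"jaw":0},{"x":-0.03,"y":0.7,"z":0,"rx":0,"ry":0,"rz":0,"jaw":0},{"x":-0.03,"y":0.93,"z":0,"rx":0,"ry":0,"rz":0,"jaw":0},{"x":-0.03,"y":0.93,"z":0,"rx":0,"ry":0,"rz":0,"jaw":0},{"x":-0.03,"y":0.93,"z":0,"rx":0,"ry":0,"rz":0,"jaw":0}]';python3 plan.py 454 -311 209 -7.7
python3 - <<'E'
from h import *
c=snap("wrist","w15");
a=np.radians(-7.7)
print(proj(c,[[498.6+u*np.cos(a)-v*np.sin(a),-317.2+u*np.sin(a)+v*np.cos(a),12] for u,v in [(90,46),(90,-46),(80,31),(80,-31),(0,-31),(0,31)]]).round(1))
E
```

```text
t: 26.58
eef_pos: [457.6, -303.7, 301.4]
tcp_rot: [-3.141, 0.001, -0.133]
ft_force: [-0.1, -0.5, -0.9]
opening: 0.424
units x -0.017 y 0.051 z 0.616 rz 0.002
t 26.57 [ 457.6 -303.7  301.4] [-1.7995e+02  7.0000e-02 -7.6300e+00] F [-0.1 -0.5 -0.9] op 0.424
[[229.5  57. ]
 [340.8  57.3]
 [247.9  70.4]
 [322.1  70.5]
 [318.1 166.7]
 [250.1 166.5]]
```

View pics/w15.png

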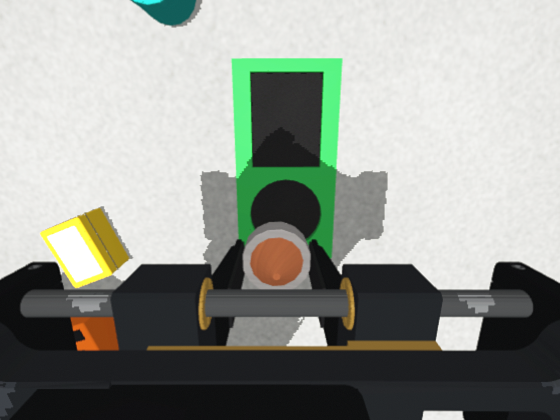

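```bash
python3 -m pendant '[{"x":-0.013,"y":0.059,"z":0,"rx":0,"ry":0,"rz":0,"jaw":0},{"x":-0.013,"y":0.059,"z":0.2,"rx":0,"ry":0,"rz":0,"jaw":0},{"x":-0.013,"y":0.059,"z":0.4,"rx":0,"ry":0,"rz":0,"jaw":0},{"x":-0.013,"y":0.059,"z":0.54,"rx":0,"ry":0,"rz":0,"jaw":0},{"x":-0.013,"y":0.059,"z":0.62,"rx":0,"ry":0,"rz":0,"jaw":0},{"x":-0.013,"y":0.059,"z":0.62,"rx":0,"ry":0,"rz":0,"jaw":0}]';python3 plan.py 454.5 -312.5 203.5 -7.7
```

```text
t: 27.38
eef_pos: [454.2, -313.1, 208.8]
tcp_rot: [-3.141, 0.001, -0.134]
ft_force: [-0.4, 0.7, -1.1]
opening: 0.418
units x 0.002 y -0.004 z 0.035 rz 0.001
t 27.38 [ 454.2 -313.1  208.8] [-1.7998e+02  4.0000e-02 -7.6600e+00] F [-0.4  0.7 -1.1] op 0.418
```

```bash
python3 -m pendant '[{"x":0,"y":-0.003,"z":0.02,"rx":0,"ry":0,"rz":0,"jaw":0},{"x":0,"y":-0.003,"z":0.033,"rx":0,"ry":0,"rz":0,"jaw":0},{"x":0,"y":-0.003,"z":0.033,"rx":0,"ry":0,"rz":0,"jaw":0},{"x":0,"y":-0.003,"z":0.033,"rx":0,"ry":0,"rz":0,"jaw":0}]'
```

```text
t: 27.88
eef_pos: [454.2, -312.7, 204.4]
tcp_rot: [3.141, -0.0, -0.134]
ft_force: [-0.6, -0.8, -1.3]
opening: 0.419
```

```bash
python3 -m pendant '[{"x":0,"y":0,"z":0.007,"rx":0,"ry":0,"rz":0,"jaw":0},{"x":0,"y":0,"z":0.007,"rx":0,"ry":0,"rz":0,"jaw":0}]'; python3 -m pendant '[{"x":0,"y":0,"z":0.003,"rx":0,"ry":0,"rz":0,"jaw":0},{"x":0,"y":0,"z":0.003,"rx":0,"ry":0,"rz":0,"jaw":0}]'
```

```text
t: 28.12
eef_pos: [454.2, -312.7, 203.1]
tcp_rot: [3.142, 0.0, -0.134]
ft_force: [0.2, -1.1, -1.1]
opening: 0.423
t: 28.38
eef_pos: [454.1, -312.7, 203.0]
tcp_rot: [3.141, -0.0, -0.134]
ft_force: [-2.1, 1.6, 4.9]
opening: 0.423
```

```bash
python3 -m pendant '[{"x":0,"y":0,"z":-0.001,"rx":0,"ry":0,"rz":0,"jaw":0.7},{"x":0,"y":0,"z":-0.001,"rx":0,"ry":0,"rz":0,"jaw":0.7},{"x":0,"y":0,"z":-0.001,"rx":0,"ry":0,"rz":0,"jaw":0.7},{"x":0,"y":0,"z":-0.001,"rx":0,"ry":0,"rz":0,"jaw":0.7},{"x":0,"y":0,"z":-0.2,"rx":0,"ry":0,"rz":0,"jaw":1},{"x":0,"y":0,"z":-0.6,"rx":0,"ry":0,"rz":0,"jaw":1},{"x":0,"y":0,"z":-0.65,"rx":0,"ry":0,"rz":0,"jaw":1},{"x":0,"y":0,"z":-0.65,"rx":0,"ry":0,"rz":0,"jaw":1}]'; python3 plan.py 449 -119 300 14.4
python3 - <<'E'
from h import *
c=snap("wrist","w16"); snap("side","d16"); crop("d16",300,120,120,80,6,"d16a")
E
```

```text
t: 29.38
eef_pos: [454.0, -312.6, 300.3]
tcp_rot: [3.141, -0.001, -0.134]
ft_force: [-0.5, -0.4, -0.4]
opening: 0.995
units x -0.206 y -1.274 z 0.002 rz -0.491
t 29.38 [ 454.  -312.6  300.3] [ 1.7997e+02 -4.0000e-02 -7.6800e+00] F [-0.5 -0.4 -0.4] op 0.995
```

View pics/w16.png

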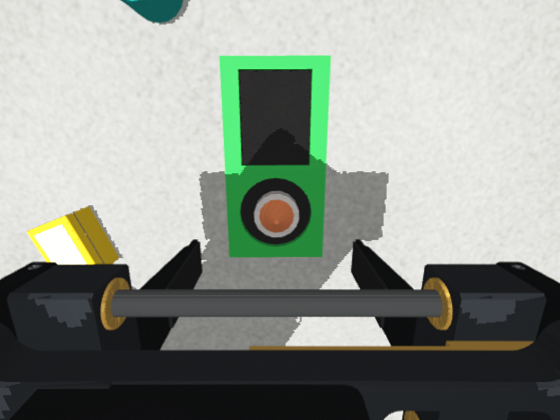

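View pics/d16a.png

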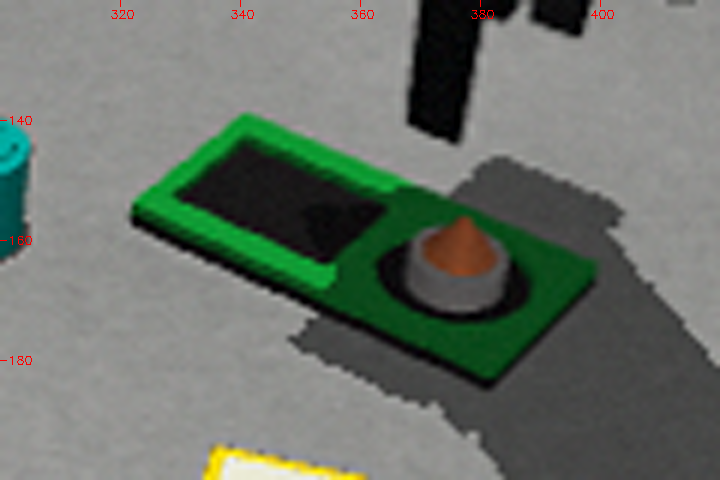

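Cone stands in the round well (wrist px 277,213). Now the vial box.

```bash
python3 -m pendant '[{"x":-0.05,"y":-0.35,"z":0,"rx":0,"ry":0,"rz":-0.1,"jaw":1},{"x":-0.1,"y":-0.65,"z":0,"rx":0,"ry":0,"rz":-0.2,"jaw":1}]' >/dev/null; python3 plan.py 449 -119 300 14.4
```

```text
units x -0.004 y -0.626 z -0.010 rz -0.289
t 29.73 [ 451.9 -212.9  298.6] [-1.7991e+02  1.3000e-01  1.4100e+00] F [ 0.8 -0.2 -0.4] op 1.002
```

```bash
python3 -m pendant '[{"x":0,"y":-0.35,"z":0,"rx":0,"ry":0,"rz":-0.15,"jaw":1},{"x":0,"y":-0.6,"z":0,"rx":0,"ry":0,"rz":-0.28,"jaw":1},{"x":0,"y":-0.6,"z":0,"rx":0,"ry":0,"rz":-0.28,"jaw":1},{"x":0,"y":-0.6,"z":0,"rx":0,"ry":0,"rz":-0.28,"jaw":1}]' >/dev/null; python3 plan.py 449 -119 200 14.4
python3 - <<'E'
from h import *
c=snap("wrist","w17"); print(proj(c,[449,-119,36])); crop("w17",200,150,160,120,5,"w17a")
E
```

```text
units x -0.001 y -0.037 z 0.663 rz -0.012
t 30.23 [ 450.4 -124.4  299.5] [-1.7997e+02  5.0000e-02  1.3880e+01] F [-0.4 -0.8  0.6] op 0.999
[[269.28578047 219.46535049]]
```

View pics/w17a.png

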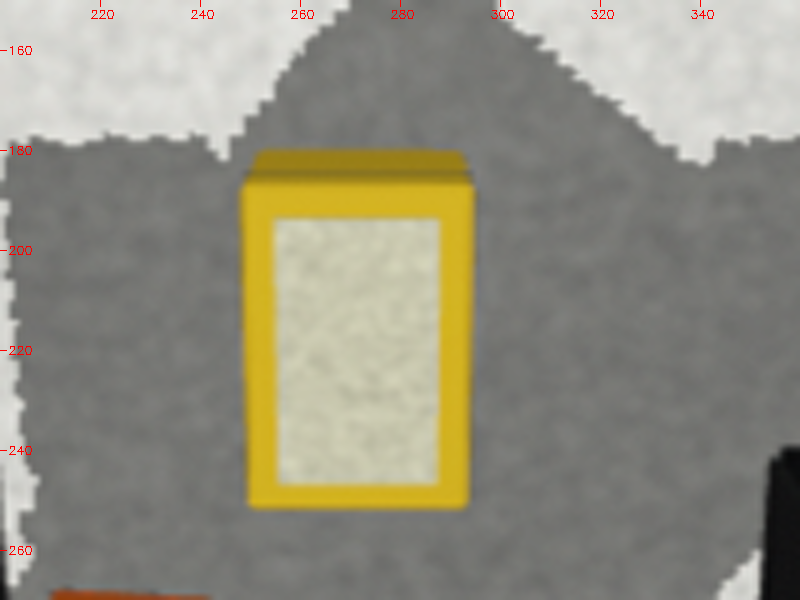

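```bash
python3 -m pendant '[{"x":0,"y":-0.025,"z":0.2,"rx":0,"ry":0,"rz":0,"jaw":1},{"x":0,"y":-0.025,"z":0.4,"rx":0,"ry":0,"rz":0,"jaw":1},{"x":0,"y":-0.025,"z":0.58,"rx":0,"ry":0,"rz":0,"jaw":1},{"x":0,"y":-0.025,"z":0.65,"rx":0,"ry":0,"rz":0,"jaw":0.9},{"x":0,"y":-0.025,"z":0.65,"rx":0,"ry":0,"rz":0,"jaw":0},{"x":0,"y":-0.025,"z":0.65,"rx":0,"ry":0,"rz":0,"jaw":0},{"x":0,"y":-0.025,"z":0.65,"rx":0,"ry":0,"rz":0,"jaw":0},{"x":0,"y":-0.025,"z":0.65,"rx":0,"ry":0,"rz":0,"jaw":0},{"x":0,"y":-0.025,"z":0.65,"rx":0,"ry":0,"rz":0,"jaw":0},{"x":0,"y":-0.025,"z":0.65,"rx":0,"ry":0,"rz":0,"jaw":0}]' >/dev/null; python3 -m pendant '[{"x":0,"y":0,"z":0,"rx":0,"ry":0,"rz":0,"jaw":0},{"x":0,"y":0,"z":0,"rx":0,"ry":0,"rz":0,"jaw":0},{"x":0,"y":0,"z":0,"rx":0,"ry":0,"rz":0,"jaw":0}]'; python3 -m pendant '[{"x":0,"y":0,"z":-0.2,"rx":0,"ry":0,"rz":0,"jaw":0},{"x":0,"y":0,"z":-0.5,"rx":0,"ry":0,"rz":0,"jaw":0},{"x":0,"y":0,"z":-0.7,"rx":0,"ry":0,"rz":0,"jaw":0},{"x":0,"y":0,"z":-0.7,"rx":0,"ry":0,"rz":0,"jaw":0}]'; python3 plan.py 538.5 -324 308 -7.7
```

```text
t: 31.9
eef_pos: [449.4, -120.4, 202.9]
tcp_rot: [3.141, -0.0, 0.243]
ft_force: [-0.4, 0.8, 6.5]
opening: 0.417
t: 32.4
eef_pos: [449.4, -120.4, 309.3]
tcp_rot: [3.139, -0.003, 0.243]
ft_force: [0.6, -0.2, -1.5]
opening: 0.419
units x 0.250 y 1.460 z 0.008 rz 0.481
t 32.40 [ 449.4 -120.4  309.3] [ 1.7986e+02 -1.7000e-01  1.3920e+01] F [ 0.6 -0.2 -1.5] op 0.419
```

```bash
python3 -m pendant '[{"x":0.06,"y":0.35,"z":0,"rx":0,"ry":0,"rz":0.15,"jaw":0},{"x":0.12,"y":0.7,"z":0,"rx":0,"ry":0,"rz":0.35,"jaw":0},{"x":0.2,"y":0.95,"z":0,"rx":0,"ry":0,"rz":0.49,"jaw":0},{"x":0.2,"y":0.95,"z":0,"rx":0,"ry":0,"rz":0.49,"jaw":0}]' >/dev/null; python3 plan.py 538.5 -324 308 -7.7
```

```text
units x 0.234 y 0.442 z -0.015 rz -0.013
t 32.90 [ 513.3 -253.4  305.7] [-1.7998e+02  7.0000e-02 -8.2900e+00] F [-0.   0.2 -0.4] op 0.418
```

```bash
python3 -m pendant '[{"x":0.12,"y":0.25,"z":0,"rx":0,"ry":0,"rz":-0.013,"jaw":0},{"x":0.234,"y":0.435,"z":0,"rx":0,"ry":0,"rz":-0.013,"jaw":0},{"x":0.234,"y":0.435,"z":0,"rx":0,"ry":0,"rz":-0.013,"jaw":0},{"x":0.234,"y":0.435,"z":0,"rx":0,"ry":0,"rz":-0.013,"jaw":0}]' >/dev/null; python3 plan.py 538.5 -324 215 -7.7
python3 - <<'E'
from h import *
c=snap("wrist","w18")
E
```

```text
units x 0.008 y 0.026 z 0.611 rz 0.005
t 33.40 [ 537.8 -320.   306.7] [-1.7994e+02  1.1000e-01 -7.4900e+00] F [ 0.  -0.1 -1.5] op 0.422
```

View pics/w18.png

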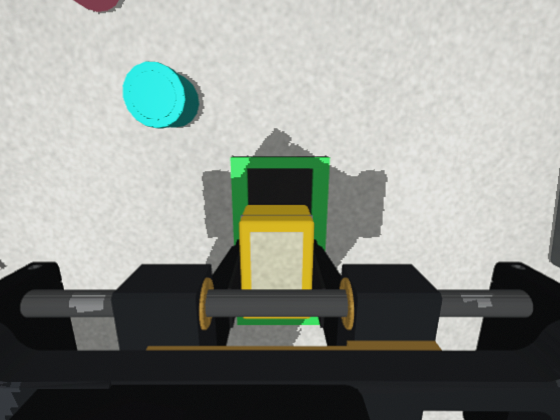

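```bash
python3 -m pendant '[{"x":0.006,"y":0.025,"z":0.2,"rx":0,"ry":0,"rz":0,"jaw":0},{"x":0.006,"y":0.025,"z":0.4,"rx":0,"ry":0,"rz":0,"jaw":0},{"x":0.006,"y":0.025,"z":0.54,"rx":0,"ry":0,"rz":0,"jaw":0},{"x":0.006,"y":0.025,"z":0.61,"rx":0,"ry":0,"rz":0,"jaw":0},{"x":0.006,"y":0.025,"z":0.61,"rx":0,"ry":0,"rz":0,"jaw":0},{"x":0.006,"y":0.025,"z":0.61,"rx":0,"ry":0,"rz":0,"jaw":0}]';python3 plan.py 538.5 -324 208.5 -7.7
```

```text
t: 34.2
eef_pos: [538.8, -324.8, 217.1]
tcp_rot: [3.141, -0.001, -0.131]
ft_force: [0.3, 0.4, -0.9]
opening: 0.417
units x -0.003 y -0.005 z 0.057 rz 0.004
t 34.20 [ 538.8 -324.8  217.1] [ 1.7996e+02 -6.0000e-02 -7.5300e+00] F [ 0.3  0.4 -0.9] op 0.417
```

```bash
python3 -m pendant '[{"x":0,"y":0,"z":0.025,"rx":0,"ry":0,"rz":0,"jaw":0},{"x":0,"y":0,"z":0.045,"rx":0,"ry":0,"rz":0,"jaw":0},{"x":0,"y":0,"z":0.053,"rx":0,"ry":0,"rz":0,"jaw":0},{"x":0,"y":0,"z":0.053,"rx":0,"ry":0,"rz":0,"jaw":0}]'
```

```text
t: 34.7
eef_pos: [538.6, -324.9, 209.0]
tcp_rot: [3.141, -0.0, -0.132]
ft_force: [-2.6, 1.3, 7.6]
opening: 0.421
```

```bash
python3 -m pendant '[{"x":0,"y":0,"z":-0.001,"rx":0,"ry":0,"rz":0,"jaw":1},{"x":0,"y":0,"z":-0.001,"rx":0,"ry":0,"rz":0,"jaw":1},{"x":0,"y":0,"z":-0.001,"rx":0,"ry":0,"rz":0,"jaw":1},{"x":0,"y":0,"z":-0.001,"rx":0,"ry":0,"rz":0,"jaw":1},{"x":0,"y":0,"z":-0.25,"rx":0,"ry":0,"rz":0,"jaw":1},{"x":0,"y":0,"z":-0.6,"rx":0,"ry":0,"rz":0,"jaw":1},{"x":0,"y":0,"z":-0.8,"rx":0,"ry":0,"rz":0,"jaw":1},{"x":0,"y":0,"z":-0.8,"rx":0,"ry":0,"rz":0,"jaw":1}]'
python3 -m pendant '[{"x":-0.2,"y":0.4,"z":0,"rx":0,"ry":0,"rz":0,"jaw":1},{"x":-0.6,"y":0.7,"z":0,"rx":0,"ry":0,"rz":0,"jaw":1},{"x":-0.8,"y":1,"z":0,"rx":0,"ry":0,"rz":0,"jaw":1},{"x":-0.8,"y":1,"z":0,"rx":0,"ry":0,"rz":0,"jaw":1}]'
python3 - <<'E'
from h import *
snap("scene","s19");snap("side","d19"); snap("wrist","w19"); crop("s19",120,80,280,300,2,"s19a");crop("d19",300,120,120,80,6,"d19a"); crop("d19",110,270,200,150,4,"d19b"); crop("s19",120,240,200,150,4,"s19c")
E
```

```text
t: 35.7
eef_pos: [538.8, -325.0, 330.6]
tcp_rot: [3.139, -0.004, -0.132]
ft_force: [0.1, 0.3, 0.4]
opening: 0.999
t: 36.2
eef_pos: [397.3, -460.1, 326.9]
tcp_rot: [-3.141, 0.001, -0.136]
ft_force: [-0.8, 1.1, -0.0]
opening: 0.998
```

View pics/s19.png

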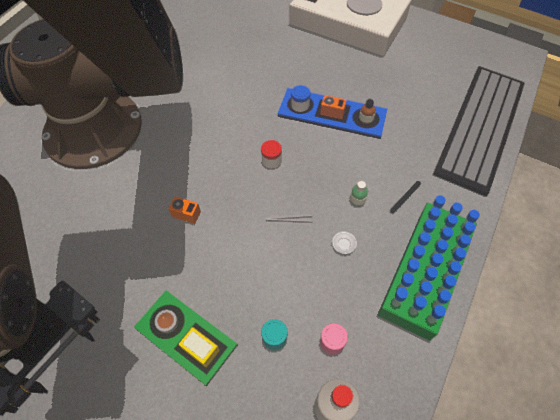

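View pics/d19a.png

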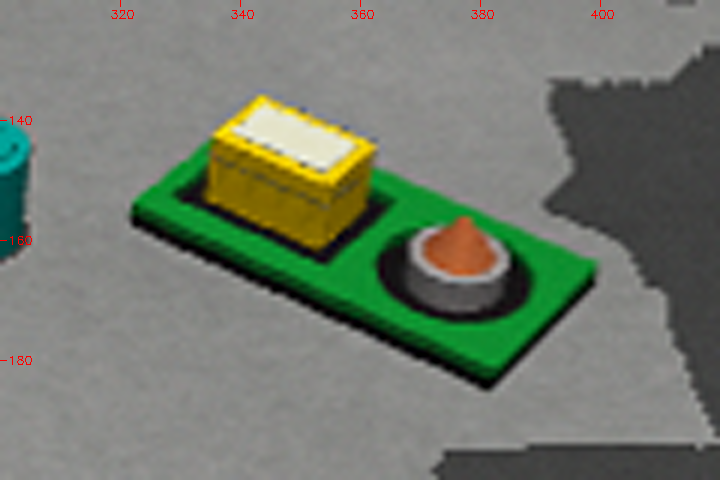

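View pics/d19b.png

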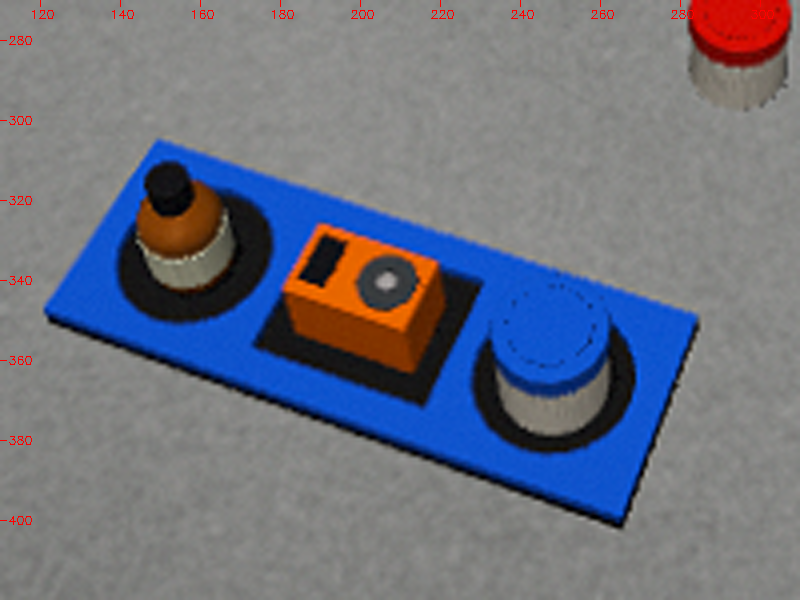

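View pics/s19c.png

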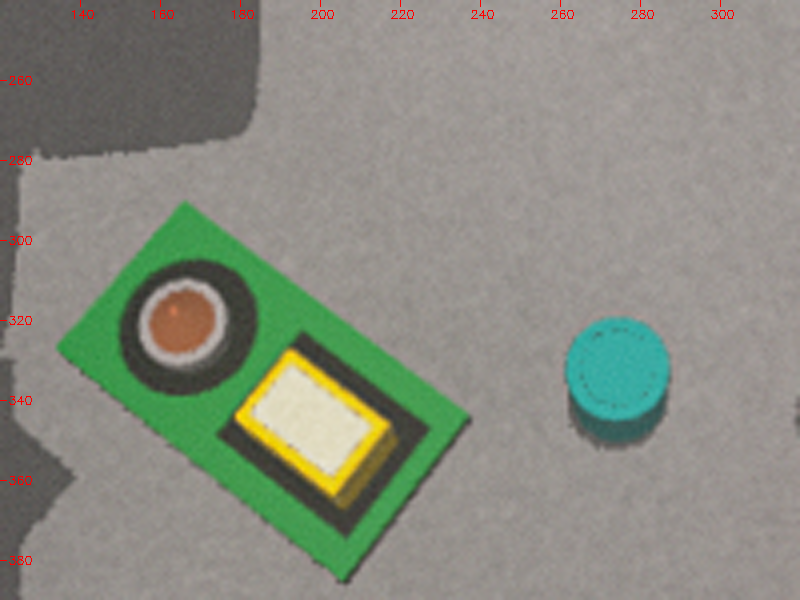

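```bash
python3 - <<'E'
from cell import env
print(env.job_done(), env.state()["t"])
E
```

```text
the job is handed in; nothing more can be done
the job is handed in; nothing more can be done
```

Both kits are made up and the job is handed in, after about 36 s of the 128 s allowed.

- **Blue tray:** the amber bottle is in the round well at +x and the blue-lidded jar in the one at −x. The orange cassette is in the rectangular well; of the two look-alikes I took the one farther to the robot's left, at y ≈ +10 mm.
- **Green tray:** the interface cone is point up in the round well and the yellow vial box is in the rectangular well.

**Last checks:** in the final scene and side pictures all five items stand upright and clear of their well walls. The green bottle, the red-lidded jar, the pink and turquoise look-alikes and the other cassette show no shift from the first pictures. The arm had retreated with the gripper open, touching nothing. I lowered the jar, cassette, cone and box until the floor pushed back with 5–10 N; the bottle showed no clear contact, and I released it within about 1 mm of its floor.

**Disagreements:**
- The heights measured from two views came out 1–4 mm below the stated ones.
- The wrist camera differed from the other two by about 2–3 mm sideways. I split the difference where it mattered, and the well clearances covered the rest.
- The first move call was refused because its rows lacked some keys. Nothing moved.

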